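Pin the sample carrier shut

ROBOT

A 6-joint arm with a two-finger parallel gripper is mounted at the origin on a cart in front of the work surface, level with it; the furniture and walls round the work are solid. World frame = base frame: x ahead of the robot, y to its left, z up, the work surface at z = 0. Lengths are in m, angles in rad, forces in N, time in s.
With the tool pointing down it reaches from about 0.3 to 0.875 m from the base axis. Payload 6.4 kg.
Tool frame: the origin (TCP) lies between the finger pads; the fingertips stand 19 mm ahead of it and the grasp point (between the pads) is the TCP (ctrl.tips_ahead is the z of the fingertips in the tool frame, in m); z points along the fingers, y is the line along which they close (so a half turn about z gives the same grasp; the last joint's range is limited). The gripper opens to 85 mm and grips with 20 to 120 N. Pads are 22 mm wide; open, the fingers measure 114 mm over their backs; the gripper's body (76 mm by 85 mm) begins 54 mm behind the grasp point. The pads swing forward as they close: fully open they stand 13 mm farther back than shut.
Start: joints at [-1.461, 0.181, 1.607, -0, 1.354, -0.206], TCP at [0.179, -0.547, 0.25] pointing down, gripper open.
Joint ranges: [-2.99, 2.99], [-0.89, 2.07], [0.3, 2.58], [-1.14, 4.28], [0, 2.63], [-3.12, 3.12]. Speed limits (rad/s): [2.57, 2.57, 3.01, 3.14, 3.14, 3.14].

INTERFACE

Orientations are given as a unit quaternion [w, x, y, z].
In Python, from bench import readout, vision, ctrl gives the robot as it stands.
- The arm moves only by the tool play_rows, never from a script. Its arguments are lists of equal length, an entry for each row: "xyz": the shift along the tool's x, y, z in mm, a list of three; "rot": the turn, a rotation vector about the tool's x, y, z in rad, a list of three; "grip": the opening, from 0 (shut) to 1 (fully open). In form: {"xyz": [[x, y, z], ...], "rot": [[rx, ry, rz], ...], "grip": [grip, ...]}. A call has exactly 10 rows; each row is the pose to reach, as a shift and turn from the pose commanded when the call began, along the tool's axes at that moment; what a row does not reach only later rows make up. A row lasts 1/8 s, in which the tool goes at most 62.5 mm and 10.7 degrees, less where a joint would pass 70% of its speed; a pose out of reach is approached as far as the arm can. A call with a gripper value outside its range is refused whole. The fingers move at their own pace and stop on an object; the grip force is fixed at half the most. Time passes only in rows, so rows that repeat a pose let the fingers close, or fill a call up. It gives the time, the measured TCP pose, the force, the opening and the grip force at its end, in the units of the state.
- readout.get_obs(): the state, without advancing time (a new reading comes with each control period).
- vision.camera(name): name is "scene" or "side" or "wrist"; returns a dict with "color" (384x512x3 uint8, red, green, blue), "depth" (384x512 float32, m along the optical axis (not along the pixel's ray), 0 where there is no reading), "camera_matrix" (3x3 intrinsics, pixels), "extrinsics" (4x4, takes a point from camera to world coordinates); the wrist camera has in their place "hand_eye" (4x4, takes a point from camera to tool coordinates, whose origin is the TCP and whose axes are the flange's). Camera axes: x right, y down, z forward; pixel columns grow to the right and rows downward; lengths in m; the calibration is good to about 2 mm. The wrist camera is an equidistant fisheye: a pixel r from the principal point sees the ray r / f radians off the axis. A picture is of the moment at which its call begins: read the wrist's pose just before it.
- ctrl.hand_in(): hands the job in; it is judged then, once.
The state is a dict: "time_s": time; "q": joint angles; "dq": joint speeds; "joint_efforts": joint torques, N m; "eef_pos": TCP position; "eef_rot": TCP orientation; "wrist_force": force on the tool from outside, world axes, zero at the start; "torque": the same for the moment, N m; "opening": opening from 0.0 (shut) to 1.0 (fully open); "grasp_force": force on a finger pad.
Only numpy, scipy, OpenCV 4.12 (cv2) and the standard library are available. Lean on these libraries where they do the work, as an engineer would, in place of code of your own. Each camera call takes 0.05 s, during which the arm holds its last target. There are 200 camera calls.

TASK

Lock the closed sample carrier for transport: take the linchpin by its handle fin and push it gently through the square hole of the keeper on the lid until its shoulder is fully home, feeling for the hole since the keeper may sit a little to one side. Then swing its sprung ring up and right over to the other side and press its thumb tab down until it snaps over the pin's end. Never press hard on the carrier, and leave the bottle, the timer and the dropper where they stand.

Things in the scene. Friction and masses are not known exactly. Their poses are not given: they have to be found in the camera images.
- carrier: sample carrier, fixed to the bench: white plastic box with a shut grey lid, 176 x 236 mm (its x, y), lid top 62 mm over the bench. Origin: centre of its underside; x from its front (robot side) to its back, z up
- keeper_mouth (a point): NOMINAL middle of the hole's mouth on the keeper's front face, 92 mm over the bench; axes as the carrier's. Keeper: bare steel block on the lid, 36 mm thick (x), 30 wide (y), 46 high (16 above the hole's axis), square through hole 12.6 mm wide along x, no lead-in. The keeper is bolted rigidly up to 7 mm to either side (y) of this point; that shift is not measured
- linchpin_grip (a point): middle of the linchpin's handle fin, an upright black plate 10 mm thick (y), 22 mm long (x), reaching 8 to 44 mm over the pin axis; this point is 28 mm over the axis. Axes: x along the pin from handle to tip, z up. The pin (0.14 to 0.22 kg) starts standing on its flat foot on the bench, axis level and 12 mm over the bench
- linchpin_shoulder (a point): middle of the pin's shoulder (front face of its 22 mm collar), on the pin axis, 20 mm ahead of (x) and 28 mm below linchpin_grip; when home it bears on the keeper's front face. The square shank, 11 x 11 mm, is bevelled from 63 mm ahead to a blunt 9.4 x 9.4 mm end at 66 mm, with a smooth 7 mm ball nose to 69.5 mm. The handle foot behind is 24 mm wide, 35 mm long, 12 mm below the axis. Same axes
- ring_tab (a point): middle of the ring's thumb tab: a black disc 16 mm across, 10 mm thick along the pin's y, outside the loop's far bar (8 mm round, 76 mm from the hinge). The ring is a steel loop 54 mm wide, hinged along the pin's y through the pin axis 4 mm behind the shoulder, 92 mm from the tab. Folded back it lies level round the handle at the height of the pin axis; the handle passes inside the loop
- ring (a joint): ring angle in rad: 0 folded back behind the handle, 1.57 standing up, 3.186 (end stop) locked. It falls freely to either side. At about 3.08 the far bar lies on the pin's nose; with the tab pressed down by some 4 to 8 N the ring springs longer (up to 5 mm), rides over the nose and snaps below it, where it stays: more than 3.155 is locked
- bottle: brown reagent bottle, 43 mm across, 70 mm high; origin at its foot; leave alone
- timer: white lab timer, 34 x 64 x 60 mm; origin at its foot; leave alone
- dropper: small brown dropper bottle, 33 mm across, 102 mm high; origin at its foot; leave alone

How it is judged:
By the outcome, as a careful person would: the job done as asked, in the order asked, and still so for the second after the job is handed in, with the robot touching nothing.
It also fails if it takes over 72 s, if anything falls off the work surface, if the arm or the gripper's body presses on something with over 40 N, if the wrist force passes 120 N, or if a joint passes its speed limit or range.

## Working session

There is one attempt and no reset: what is moved stays moved. The work goes in short steps, Python scripts to look and compute and a tool call to move; the robot and the scene stay as the last step left them, time stands still between calls to the robot, and variables do not carry over. Pictures are saved under pics/ and viewed, at most 10 in all, crops included, and the job is handed in when it is done.

Besides the shell and the picture viewer there is one more tool, called after ">>>" as name(argument=value, ...) on one line, values as JSON. play_rows: Moves the arm, as the interface text tells. Its arguments: {"type":"object","properties":{"xyz":{"type":"array","items":{"type":"array","items":{"type":"number"}}},"rot":{"type":"array","items":{"type":"array","items":{"type":"number"}}},"grip":{"type":"array","items":{"type":"number"}}},"required":["xyz","rot","grip"]}

```bash
mkdir -p pics
python3 - <<'E'
from bench import readout, vision, ctrl
import cv2, numpy as np, pickle
o=readout.get_obs(); print({k:np.round(v,4) if not isinstance(v,dict) else v for k,v in o.items()}, ctrl.tips_ahead)
ims=[]
for n in ["scene","side","wrist"]:
    c=vision.camera(n); pickle.dump(c,open(f"{n}.pkl","wb"))
    ims.append(c["color"][:,:,::-1]); print(n,np.round(c["camera_matrix"],1).tolist(), np.round(c.get("extrinsics",c.get("hand_eye")),4).tolist())
cv2.imwrite("pics/a.png",ims[0]);cv2.imwrite("pics/b.png",ims[1])
E
```

```text
{'time_s': np.float64(0.0), 'q': array([-1.4613,  0.1815,  1.608 ,  0.    ,  1.3538, -0.2063]), 'dq': array([ 0.0015,  0.0017, -0.0008,  0.0013,  0.    ,  0.0002]), 'joint_efforts': array([ 9.00000e-04, -4.44867e+01, -3.51334e+01, -3.00000e-04,
        8.80000e-03, -0.00000e+00]), 'eef_pos': array([ 0.1785, -0.546 ,  0.2494]), 'eef_rot': array([-9.000e-04,  9.876e-01,  1.572e-01,  0.000e+00]), 'wrist_force': array([ 0.1863,  0.5955, -0.1509]), 'torque': array([ 0.0181, -0.0254,  0.0157]), 'grasp_force': np.float64(0.0), 'opening': np.float64(1.0017)} 0.019
scene [[492.0, 0.0, 253.5], [0.0, 492.0, 189.4], [0.0, 0.0, 1.0]] [[-0.599, -0.3544, 0.7181, -0.5599], [-0.8004, 0.2936, -0.5227, 0.8013], [-0.0256, -0.8878, -0.4595, 0.8087], [0.0, 0.0, 0.0, 1.0]]
side [[444.5, 0.0, 256.5], [0.0, 444.5, 188.6], [0.0, 0.0, 1.0]] [[0.9522, -0.1344, 0.2745, 0.218], [-0.3047, -0.3476, 0.8868, -1.1635], [-0.0238, -0.928, -0.3719, 0.5672], [0.0, 0.0, 0.0, 1.0]]
wrist [[297.3, 0.0, 255.9], [0.0, 297.3, 191.2], [0.0, 0.0, 1.0]] [[-0.0007, -0.9592, -0.2827, 0.0715], [1.0, -0.0008, 0.0, 0.0006], [-0.0002, -0.2827, 0.9592, -0.1242], [0.0, 0.0, 0.0, 1.0]]
```

View pics/a.png

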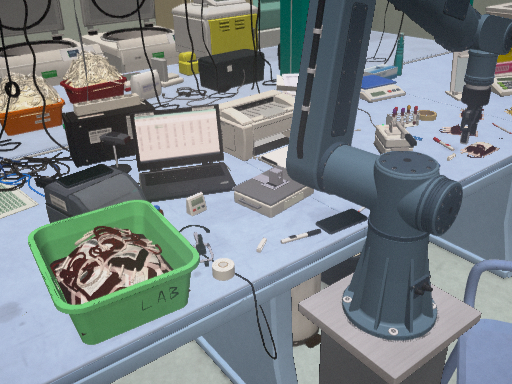

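View pics/b.png

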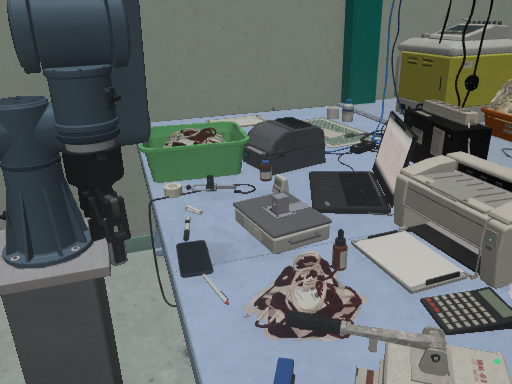

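The scene view shows the carrier at (272,192), its keeper at (273,178), and the pin with folded ring at (203,247). In the side view the keeper is at (281,205), the pin at (210,185), the bottle at (266,170) and the dropper at (340,250). Next I'll zoom in and measure.

```bash
cat > h.py <<'E'
import pickle,cv2,numpy as np
def cloud(n):
    c=pickle.load(open(n+".pkl","rb")); K=c["camera_matrix"];T=c["extrinsics"];d=c["depth"]
    v,u=np.mgrid[:384,:512]
    P=np.stack([(u-K[0,2])/K[0,0]*d,(v-K[1,2])/K[1,1]*d,d],-1)
    return c["color"],P@T[:3,:3].T+T[:3,3],d
def onplane(n,uv,z):
    c=pickle.load(open(n+".pkl","rb")); K=c["camera_matrix"];T=c["extrinsics"]
    r=T[:3,:3]@np.array([(uv[0]-K[0,2])/K[0,0],(uv[1]-K[1,2])/K[1,1],1]); t=T[:3,3]
    return t+r*(z-t[2])/r[2]
def proj(n,p):
    c=pickle.load(open(n+".pkl","rb")); K=c["camera_matrix"];T=c["extrinsics"]
    q=K@(T[:3,:3].T@(np.array(p)-T[:3,3])); return q[:2]/q[2]
E
python3 - <<'E'
from h import *
A,Ps,d=cloud("scene");B,Pd,d2=cloud("side")
crop=lambda im,x0,y0,w,h,s:cv2.resize(im[y0:y0+h,x0:x0+w,::-1],None,fx=s,fy=s,interpolation=cv2.INTER_CUBIC)
top=np.hstack([crop(A,180,220,66,50,6),crop(B,170,165,66,50,6)])
bot=np.hstack([crop(A,230,155,88,66,4.5),crop(B,230,165,88,66,4.5)])
cv2.imwrite("pics/c.png",np.vstack([top,bot]))
for nm,P,box in [("scene",Ps,(180,220,240,270)),("side",Pd,(185,172,235,205))]:
    x0,y0,x1,y1=box
    for v in range(y0,y1,2):
        print(nm,v,' '.join(f"{P[v,u,2]*1000:4.0f}" for u in range(x0,x1,2)))
for nm,P,(x0,y0,x1,y1) in [("scene",Ps,(225,150,320,225)),("side",Pd,(225,165,340,255))]:
    Q=P[y0:y1,x0:x1].reshape(-1,3)
    for lo,hi in [(.056,.068),(.1,.115)]:
        q=Q[(Q[:,2]>lo)&(Q[:,2]<hi)]
        r=cv2.minAreaRect((q[:,:2]*1000).astype(np.float32)); print(nm,lo,len(q),np.median(q,0),r)
E
```

```text
scene 220   -1   -1   -2   -0    3   -1   -0   -1    2   -3   -2   -3    2    3   -1   -2    1   -2   -1    0    1   -2   -3   -0   -3   -3   -3   -5    1   -5
scene 222    0   -1   -1   -0   -1   -4   -1   -1   -1    0   -2   -2   -4    1   -4   -3   -1   -2   -1   -3    1   -2    1    1   -3   -2   -1   -4   -1   -2
scene 224    3   -1   -0   -2   -1    1   -2   -0    0    1   -1   -3    0   -1    0   -3   -3   -3   -4   -3   -2    1    0   -2   -1   -1   -0    0   -5    1
scene 226   -4   -2   -0    6    2    2   -4   -1    0   -1    4    6    1   -4   -6   -2   -2   -0   -2   -0   -1   -2   -6   -3    1   -5   -2   -0   -2   -5
scene 228    0    4   -0   -1    0    1   -5   -2   -4   -5   -2    3   12   13   -1   -2    0   -2   -2   -1   -5   -4   -1   -2   -1   -2   -1   -4   -3   -2
scene 230    4   -0   -0   -1   -1   -1   -2   -1   -2   -1   -5   -3   -1   16   13   -3   -0   -1   -1   -3   -3   -2    2  809    0    2   -3   -4   -0   -3
scene 232    2   -0    1    0    0    0   -2    0   16   -4    1   -2   -3    6    7    1   -0   -1   -2   -2   -2    1   -3   -1   -1    2 
[... 5103 characters left out ...]
   3   -0    1    0   -1    1    0    2    1   -1    1    2    1    0   60
scene 0.056 1285 [ 0.5862536  -0.09395817  0.06079808] ((699.833740234375, -118.48611450195312), (410.12628173828125, 238.00479125976562), 0.028262821957468987)
scene 0.1 66 [ 0.59879815 -0.13718381  0.10596683] ((600.9044799804688, -137.11402893066406), (37.22530746459961, 34.035255432128906), 7.971385478973389)
side 0.056 2336 [ 0.58886117 -0.1687172   0.06255792] ((600.5126342773438, -56.235748291015625), (629.6434936523438, 212.07962036132812), 89.48954010009766)
side 0.1 110 [ 0.59752995 -0.14482633  0.10765448] ((598.6331176757812, -140.17413330078125), (37.72505569458008, 36.09538650512695), 13.271394729614258)
```

View pics/c.png

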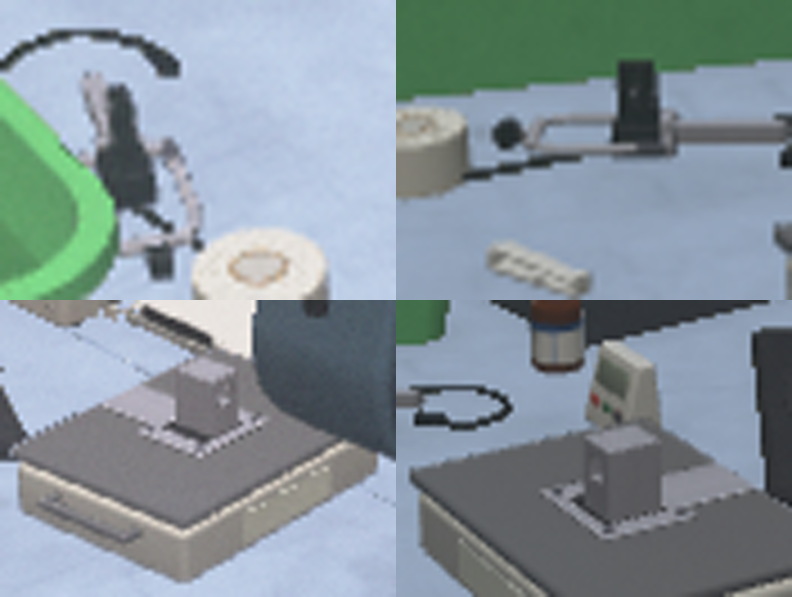

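The crops show the black fin upright and the ring folded back, with its tab at scene ≈(206,263) and side ≈(189,187). They also show the tape roll behind the tab, the green bin rim to its left, and the hole on the keeper's robot-side face. Now poses from the point clouds.

Run:
```python
from h import *
A,Ps,_=cloud("scene");B,Pd,_=cloud("side")
def sel(P,box,m): 
    x0,y0,x1,y1=box; Q=P[y0:y1,x0:x1].reshape(-1,3); return Q[m(Q)]
r=lambda q:np.round(np.asarray(q)*1000,1)
for nm,P,b in [("scene",Ps,(194,230,206,246)),("side",Pd,(205,174,216,184))]:
    q=sel(P,b,lambda Q:(Q[:,2]>.03)&(Q[:,2]<.06)); print("fin",nm,len(q),r(q.mean(0)),r(q.min(0)),r(q.max(0)))
q=sel(Pd,(217,185,238,190),lambda Q:(Q[:,2]>.008)&(Q[:,2]<.022)); 
print("shank side",len(q),np.polyfit(q[:,0],q[:,1],1),r(q.min(0)),r(q.max(0)),r(np.median(q,0)))
q=sel(Pd,(186,184,192,190),lambda Q:(Q[:,2]>.006)&(Q[:,2]<.024)); print("tab side",len(q),r(q.mean(0)))
q=sel(Ps,(203,261,210,267),lambda Q:(Q[:,2]>.006)&(Q[:,2]<.024)); print("tab scene",len(q),r(q.mean(0)))
print("tab rays", r(onplane("scene",(206.5,263.5),.012)), r(onplane("side",(188.7,187.2),.012)))
q=sel(Ps,(180,230,205,270),lambda Q:(Q[:,2]>.12)&(Q[:,2]<.15)); i=q[:,1].argmin();print("bin min y",r(q[i]),"minx",r(q[q[:,0].argmin()]))
q=sel(Ps,(210,255,240,275),lambda Q:(Q[:,2]>.025)&(Q[:,2]<.04)); print("tape",r(q.mean(0)),r(q.min(0)),r(q.max(0)))
# lid rect restricted
for nm,P,b in [("scene",Ps,(225,150,320,225)),("side",Pd,(230,185,335,255))]:
    q=sel(P,b,lambda Q:(Q[:,2]>.057)&(Q[:,2]<.067)&(Q[:,0]<.72)&(Q[:,0]>.45)&(Q[:,1]>-.3)&(Q[:,1]<.1)); 
    print("lid",nm,len(q),cv2.minAreaRect((q[:,:2]*1000).astype(np.float32)), r(np.percentile(q,[1,99],axis=0)))
    q=sel(P,b,lambda Q:(Q[:,2]>.075)&(Q[:,2]<.115)&(Q[:,0]<.66)&(Q[:,0]>.55)&(Q[:,1]>-.2)&(Q[:,1]<-.08)); 
    # faces: fit lines
    print("keeper",nm,len(q),r(np.percentile(q,[2,50,98],axis=0)))
    k=q[q[:,2]<.102]; 
    d=np.array([np.percentile(k@np.array([np.cos(a),np.sin(a),0]),3) for a in np.radians(np.arange(-20,21,2))]); print("minface",r(d))
```

```text
fin scene 46 [482.2 235.7  46.1] [473.7 224.7  30.5] [498.6 241.2  57.4]
fin side 51 [484.3 228.5  43.7] [474.6 221.2  30.3] [496.4 235.   58. ]
shank side 75 [-0.38058279  0.41388723] [504.8 163.8   9. ] [567.8 227.3  20. ] [534.7 210.1  15.2]
tab side 23 [413.9 253.   14.5]
tab scene 23 [413.5 260.4  14.3]
tab rays [413.6 259.1  12. ] [415.1 256.5  12. ]
bin min y [411.8 326.6 135.7] minx [273.6 381.2 131.3]
tape [357.8 241.3  30. ] [328.5 209.3  25.2] [392.6 270.1  34.9]
lid scene 1237 ((602.1781616210938, -129.6808624267578), (177.998779296875, 239.42337036132812), 10.705133438110352) [[ 502.  -228.4   57.3]
 [ 694.5   -7.2   65.6]]
keeper scene 160 [[ 581.3 -154.5   75.6]
 [ 593.3 -128.7   96.3]
 [ 617.7 -119.3  109.7]]
minface [590.9 593.3 595.  595.9 596.1 595.6 594.4 592.4 589.7 586.1 581.6 576.3
 570.4 564.1 557.  549.  539.9 530.3 520.3 509.5 498. ]
lid side 2207 ((602.2471313476562, -133.67893981933594), (180.29440307617188, 240.5309295654297), 9.8643217086792) [[ 503.5 -259.6   57.6]
 [ 697.   -18.5   66. ]]
keeper side 255 [[ 580.1 -156.9   76.2]
 [ 596.3 -150.4   96.4]
 [ 618.7 -126.9  110.1]]
minface [590.  592.3 593.8 594.7 594.8 594.2 592.9 590.9 588.1 584.6 580.4 575.4
 569.7 563.  555.6 547.6 538.7 529.1 518.8 507.8 496.2]
```

```bash
cat >> h.py <<'E'
from scipy.spatial.transform import Rotation as R
def tgt(yaw,tilt=0):  # tool x along yaw, z down; tilt>0: fingers point forward(+x)-down
    c,s=np.cos(yaw),np.sin(yaw)
    M=np.array([[c,s,0],[s,-c,0],[0,0,-1]]).T
    return R.from_matrix(M)*R.from_rotvec([0,tilt,0])
def go(pos,yaw,tilt=0,cur=None):
    """shift (mm) and rotvec in current tool axes"""
    from bench import readout
    o=readout.get_obs(); w,x,y,z=o["eef_rot"]; R0=R.from_quat([x,y,z,w]); p0=o["eef_pos"]
    if cur is not None: p0,R0=np.array(cur[0]),tgt(*cur[1])
    print("t",round(o["time_s"],2),"p",np.round(o["eef_pos"]*1000,1),"F",np.round(o["wrist_force"],1),"tool axes",np.round(R0.as_matrix().T,3).tolist())
    print("shift",np.round(R0.inv().apply(np.array(pos)-p0)*1000,1),"rot",np.round((R0.inv()*tgt(yaw,tilt)).as_rotvec(),3))
E
python3 -c "
from h import *
go([.4835,.232,.18],-.36)"
```

```text
t 0.15 p [ 178.6 -546.1  249.6] F [ 0.  -0.3  0.7] tool axes [[0.951, 0.311, 0.0], [0.311, -0.951, -0.001], [-0.0, 0.001, -1.0]]
shift [ 531.5 -644.8   70.6] rot [-0.001  0.     0.676]
```

>>> play_rows(xyz=[[30,-36,0],[62,-76,0],[100,-120,0],[138,-166,0],[176,-212,0],[214,-258,0],[252,-304,0],[290,-350,5],[328,-396,10],[366,-442,15]], rot=[[0,0,0.05],[0,0,0.12],[0,0,0.19],[0,0,0.26],[0,0,0.33],[0,0,0.4],[0,0,0.47],[0,0,0.54],[0,0,0.61],[0,0,0.676]], grip=[0.6,0.6,0.6,0.6,0.6,0.6,0.6,0.6,0.6,0.6])

```text
time_s: 1.4
eef_pos: [0.3896, -0.0108, 0.2354]
eef_rot: [0.0, 0.984, -0.18, 0.001]
wrist_force: [1.1, -1.1, 0.9]
opening: 0.603
grasp_force: 0.0
```

```bash
python3 -c "
from h import *
go([.4835,.232,.15],-.36)"
```

```text
t 1.4 p [389.6 -10.8 235.4] F [ 1.1 -1.1  0.9] tool axes [[0.935, -0.355, 0.001], [-0.355, -0.935, 0.0], [0.001, -0.001, -1.0]]
shift [   1.5 -260.4   85.4] rot [ 0.    -0.001 -0.003]
```

>>> play_rows(xyz=[[0,-40,10],[0,-80,20],[0,-120,30],[0,-160,45],[0,-200,60],[0,-235,75],[1,-255,85],[1,-260,85],[1,-260,85],[1,-260,85]], rot=[[0,0,0],[0,0,0],[0,0,0],[0,0,0],[0,0,0],[0,0,0],[0,0,0],[0,0,0],[0,0,0],[0,0,0]], grip=[0.6,0.6,0.6,0.6,0.6,0.6,0.6,0.6,0.6,0.6])

```text
time_s: 2.65
eef_pos: [0.4819, 0.2295, 0.1509]
eef_rot: [-0.0, 0.984, -0.179, 0.0]
wrist_force: [-0.1, -0.7, 0.5]
opening: 0.601
grasp_force: 0.0
```

```bash
cat >> h.py <<'E'
def wristshot(fn):
    from bench import readout,vision
    o=readout.get_obs(); c=vision.camera("wrist"); c["obs"]=o; pickle.dump(c,open(fn+".pkl","wb"))
    cv2.imwrite(f"pics/{fn}.png",cv2.resize(c["color"][:,:,::-1],None,fx=1.5,fy=1.5))
def wcam(fn):
    c=pickle.load(open(fn+".pkl","rb")); o=c["obs"]; w,x,y,z=o["eef_rot"]
    T=np.eye(4);T[:3,:3]=R.from_quat([x,y,z,w]).as_matrix();T[:3,3]=o["eef_pos"]
    return c,T@c["hand_eye"]
def wray(fn,uv,z):
    c,T=wcam(fn);K=c["camera_matrix"];d=np.array([uv[0]-K[0,2],uv[1]-K[1,2]]);r=np.hypot(*d);th=r/K[0,0]
    v=T[:3,:3]@np.array([*(d/r*np.sin(th)),np.cos(th)]); return T[:3,3]+v*(z-T[2,3])/v[2]
E
python3 -c "
from h import *
wristshot('w1'); go([.4835,.232,.042],-.36)"
```

```text
t 2.7 p [481.9 229.5 150.9] F [-0.7  0.3 -0.8] tool axes [[0.936, -0.353, 0.001], [-0.353, -0.936, -0.0], [0.001, 0.0, -1.0]]
shift [  0.5  -2.8 108.9] rot [-0.    -0.001 -0.001]
```

View pics/w1.png

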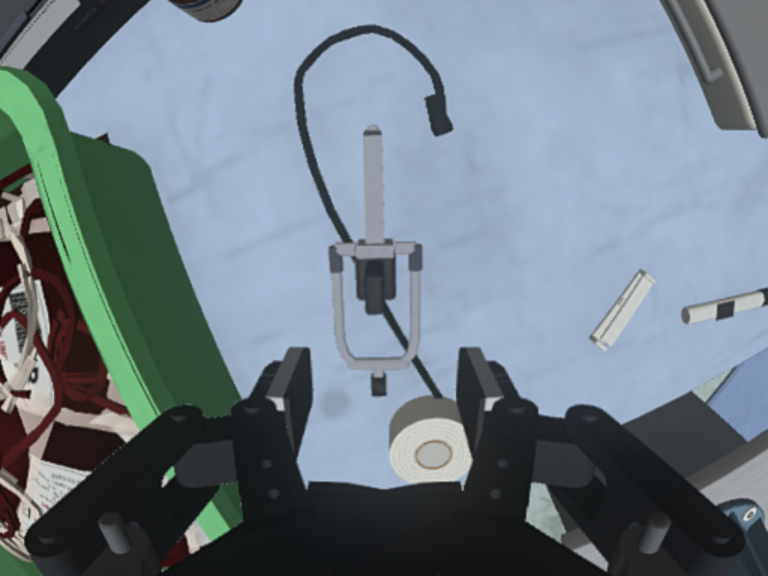

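The wrist view shows the pin almost straight up the image, with its tip at (373,127), tab at (379,384) and fin top at about (374,290). The cable plug is clear, and so is the bin. Casting rays for a refined pose.

```bash
python3 -c "
from h import *
tip=wray('w1',(373/1.5,128/1.5),.012);tab=wray('w1',(379/1.5,383/1.5),.014)
col=wray('w1',(374.5/1.5,242/1.5),.017);bar=wray('w1',(377.5/1.5,363/1.5),.014);sh=wray('w1',(373.5/1.5,140/1.5),.0175)
for p in (tip,sh,col,bar,tab): print(np.round(p*1000,1))
d=tip-tab;yaw=np.arctan2(d[1],d[0]);L=np.hypot(d[0],d[1]);print('yaw',yaw,'L',L,'expect 165.5')
u=np.array([np.cos(yaw),np.sin(yaw),0]);m=(tip+tab)/2; g=m+u*(-20-(69.5-96)/2);print('grip',g, tip-u*.0895)
g=m+u*(-.020+.01325);print(g)
go([g[0],g[1],.042],yaw)
"
```

```text
[568.5 202.8  12. ]
[561.4 205.   17.5]
[505.6 225.7  17. ]
[430.4 252.7  14. ]
[416.2 257.1  14. ]
yaw -0.3426348171309268 L 0.16170142067103174 expect 165.5
grip [-5.86533407  2.49774607  0.013     ] [0.48416024 0.23285502 0.012     ]
[0.48594912 0.23221692 0.013     ]
t 2.7 p [481.9 229.5 150.9] F [-0.7  0.3 -0.8] tool axes [[0.936, -0.353, 0.001], [-0.353, -0.936, -0.0], [0.001, 0.0, -1.0]]
shift [  2.7  -3.9 108.9] rot [-0.    -0.001 -0.018]
```

>>> play_rows(xyz=[[1,-2,20],[2,-3.5,50],[2,-3.5,80],[2,-3.5,100],[2,-3.5,107.5],[2,-3.5,107.5],[2,-3.5,107.5],[2,-3.5,107.5],[2,-3.5,107.5],[2,-3.5,107.5]], rot=[[0,0,-0.01],[0,0,-0.017],[0,0,-0.017],[0,0,-0.017],[0,0,-0.017],[0,0,-0.017],[0,0,-0.017],[0,0,-0.017],[0,0,-0.017],[0,0,-0.017]], grip=[0.5,0.4,0.4,0.4,0.4,0.3,0.0,0.0,0.0,0.0])

```text
time_s: 3.95
eef_pos: [0.4858, 0.2329, 0.0438]
eef_rot: [-0.0, 0.985, -0.171, 0.001]
wrist_force: [-0.1, -0.4, 6.0]
opening: 0.111
grasp_force: 61.4
```

```bash
python3 -c "
from h import *
from bench import readout
o=readout.get_obs();print(o['opening'],o['grasp_force'],o['torque'])
go([.485,.232,.18],-.36)"
```

```text
0.11093443114768595 61.44599676132202 [-0.14594176  0.13087078  0.03399583]
t 3.95 p [485.8 232.9  43.8] F [-0.1 -0.4  6. ] tool axes [[0.942, -0.336, 0.002], [-0.336, -0.942, -0.001], [0.002, 0.0, -1.0]]
shift [  -0.2    1.  -136.2] rot [-0.001 -0.002  0.017]
```

```bash
python3 -c "
from h import *
go([.474,-.1615,.20],.18);go([.474,-.1615,.1238],.18)"
```

```text
t 3.95 p [485.8 232.9  43.8] F [-0.1 -0.4  6. ] tool axes [[0.942, -0.336, 0.002], [-0.336, -0.942, -0.001], [0.002, 0.0, -1.0]]
shift [ 121.8  375.3 -156.3] rot [-0.    -0.002 -0.523]
t 3.95 p [485.8 232.9  43.8] F [-0.1 -0.4  6. ] tool axes [[0.942, -0.336, 0.002], [-0.336, -0.942, -0.001], [0.002, 0.0, -1.0]]
shift [121.7 375.3 -80.1] rot [-0.    -0.002 -0.523]
```

>>> play_rows(xyz=[[0,0,-10],[0,0,-30],[0,0,-65],[0,0,-100],[6,20,-130],[18,55,-150],[30,95,-156],[43,135,-156],[56,175,-156],[69,215,-156]], rot=[[0,0,0],[0,0,0],[0,0,0],[0,0,0],[0,0,-0.05],[0,0,-0.12],[0,0,-0.19],[0,0,-0.26],[0,0,-0.33],[0,0,-0.4]], grip=[0,0,0,0,0,0,0,0,0,0])

```text
time_s: 5.2
eef_pos: [0.4769, 0.006, 0.199]
eef_rot: [-0.0, 1.0, 0.03, -0.0]
wrist_force: [1.0, 0.0, -2.3]
opening: 0.104
grasp_force: 60.2
```

```bash
python3 -c "
from h import *
go([.474,-.1615,.20],.18);go([.474,-.1615,.1238],.18)"
```

```text
t 5.2 p [476.9   6.  199. ] F [ 1.   0.  -2.3] tool axes [[0.998, 0.059, -0.0], [0.059, -0.998, -0.0], [-0.0, 0.0, -1.0]]
shift [-12.8 167.   -1.1] rot [-0.     0.    -0.121]
t 5.2 p [476.9   6.  199. ] F [ 1.   0.  -2.3] tool axes [[0.998, 0.059, -0.0], [0.059, -0.998, -0.0], [-0.0, 0.0, -1.0]]
shift [-12.8 167.   75.1] rot [-0.     0.    -0.121]
```

>>> play_rows(xyz=[[-4,40,0],[-7,80,0],[-10,115,0],[-12.5,145,0],[-12.5,160,20],[-12.5,167,45],[-12.5,167,65],[-12.5,167,75],[-12.5,167,75],[-12.5,167,75]], rot=[[0,0,-0.03],[0,0,-0.06],[0,0,-0.09],[0,0,-0.12],[0,0,-0.121],[0,0,-0.121],[0,0,-0.121],[0,0,-0.121],[0,0,-0.121],[0,0,-0.121]], grip=[0,0,0,0,0,0,0,0,0,0])

```text
time_s: 6.45
eef_pos: [0.4751, -0.1605, 0.1247]
eef_rot: [0.0, 0.996, 0.089, 0.001]
wrist_force: [-0.2, 0.3, -1.5]
opening: 0.102
grasp_force: 60.2
```

```bash
python3 -c "
from h import *
go([.474,-.1615,.1238],.18);wristshot('w2')"
```

```text
t 6.45 p [ 475.1 -160.5  124.7] F [-0.2  0.3 -1.5] tool axes [[0.984, 0.177, 0.001], [0.177, -0.984, 0.001], [0.001, -0.001, -1.0]]
shift [-1.2  0.8  0.9] rot [ 0.001 -0.001 -0.002]
```

View pics/w2.png

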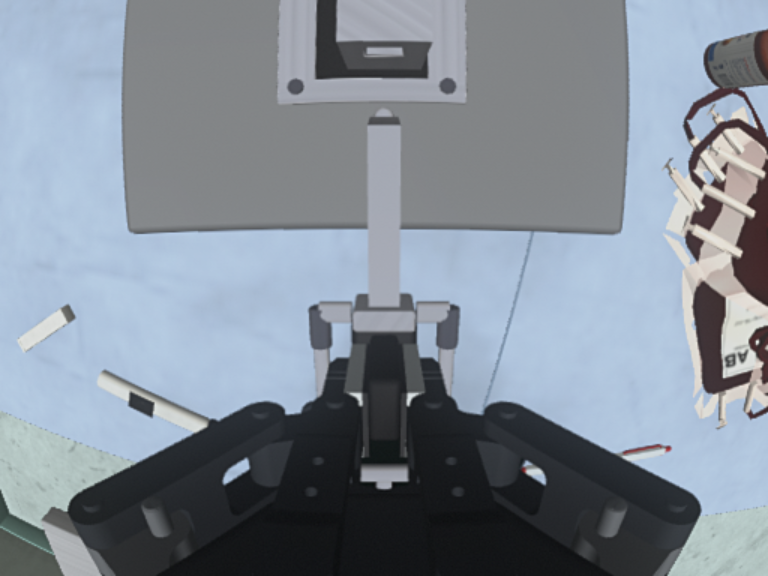

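The view shows the pin held straight, its tip at (384,112). The keeper's top front edge runs (336,40)–(432,42), with the hole at (384,51), so they are nearly in line. Lid front corners are at (131,231) and (623,231). Checking with rays.

Run:
```python
from h import *
c,T=wcam('w2');o=c['obs'];w,x,y,z=o["eef_rot"];R0=R.from_quat([x,y,z,w])
f=lambda uv,z:np.round(R0.inv().apply(wray('w2',(uv[0]/1.5,uv[1]/1.5),z)-o['eef_pos'])*1000,2)
for n,uv,zz in [("lidL",(132,230),.062),("lidR",(622,230.5),.062),("kL",(336,40),.108),("kR",(432,42),.108),("holeL",(366,51),.092),("holeR",(403,51),.092),("tip",(383.5,110),.0925),("shank tipL",(368,125),.0975),("shR",(400,125),.0975),("shbaseL",(367,300),.0975),("shbaseR",(401,300),.0975),("plateL",(278,103),.063),("plateR",(466,103),.063)]: print(n,f(uv,zz))
g=cv2.cvtColor(c['color'],cv2.COLOR_RGB2GRAY)
for r in (29,30,31,32,33,34,35,36): print(r,g[r,236:280:1].tolist())
for r in (90,130,180): print(r,g[r,238:275].tolist())
```

```text
lidL [  44.66 -118.42   62.63]
lidR [ 43.86 112.06  62.84]
kL [110.45 -14.25  16.8 ]
kR [109.76  15.74  16.82]
holeL [110.42  -5.47  32.8 ]
holeR [110.43   7.33  32.82]
tip [88.86  0.57 32.29]
shank tipL [83.2  -4.6  27.28]
shR [83.19  6.07 27.29]
shbaseL [22.08 -5.38 27.21]
shbaseR [22.07  6.77 27.22]
plateL [ 96.55 -43.32  61.76]
plateR [95.92 34.64 61.83]
29 [75, 74, 74, 74, 73, 75, 73, 73, 74, 74, 73, 74, 75, 73, 73, 71, 72, 73, 73, 74, 73, 72, 74, 73, 72, 72, 71, 71, 71, 71, 72, 72, 74, 74, 75, 76, 76, 75, 75, 76, 76, 75, 75, 76]
30 [75, 77, 75, 75, 75, 76, 75, 74, 75, 76, 74, 75, 75, 75, 75, 74, 73, 74, 76, 75, 75, 75, 75, 75, 73, 75, 72, 73, 73, 73, 72, 74, 74, 75, 75, 76, 77, 77, 78, 78, 78, 78, 79, 78]
31 [77, 76, 76, 77, 75, 76, 74, 74, 89, 113, 114, 111, 112, 111, 111, 111, 111, 111, 112, 112, 111, 111, 111, 112, 112, 113, 112, 111, 112, 111, 112, 111, 81, 75, 76, 77, 78, 78, 77, 78, 79, 77, 78, 79]
32 [76, 76, 75, 75, 75, 77, 71, 73, 121, 175, 176, 174, 174, 172, 170, 169, 170, 168, 168, 166, 167, 166, 166, 168, 168, 170, 172, 173, 173, 174, 176, 174, 102, 73, 75, 76, 78,
[... 719 characters left out ...]
0, 133, 136, 140, 142, 144, 145, 147, 147, 147, 144, 148, 150, 152, 153, 155, 156, 135, 84, 75, 76, 76, 79, 77, 77, 78, 78, 78, 77]
90 [133, 133, 133, 132, 133, 132, 136, 162, 170, 168, 168, 168, 169, 168, 168, 168, 169, 169, 169, 168, 169, 169, 168, 169, 170, 169, 169, 170, 169, 141, 131, 132, 132, 133, 133, 132, 133]
130 [134, 134, 134, 134, 133, 133, 140, 159, 170, 170, 169, 169, 169, 170, 168, 169, 169, 168, 169, 169, 169, 168, 170, 169, 170, 168, 169, 169, 163, 139, 133, 135, 133, 134, 134, 134, 133]
180 [187, 186, 186, 186, 186, 185, 185, 178, 171, 170, 170, 170, 170, 171, 171, 170, 171, 171, 170, 170, 170, 171, 171, 170, 171, 171, 170, 169, 180, 189, 192, 191, 191, 191, 191, 191, 191]
```

>>> play_rows(xyz=[[0,0.2,0.4],[0,0.2,0.8],[3,0.2,0.8],[6,0.2,0.8],[9,0.2,0.8],[12,0.2,0.8],[14,0.2,0.8],[15,0.2,0.8],[15,0.2,0.8],[15,0.2,0.8]], rot=[[0,0,0],[0,0,0],[0,0,0],[0,0,0],[0,0,0],[0,0,0],[0,0,0],[0,0,0],[0,0,0],[0,0,0]], grip=[0,0,0,0,0,0,0,0,0,0])

```text
time_s: 7.75
eef_pos: [0.4892, -0.1579, 0.1229]
eef_rot: [-0.0, 0.996, 0.089, -0.0]
wrist_force: [0.7, -0.2, -2.6]
opening: 0.105
grasp_force: 60.2
```

Run:
```python
from h import *
go([.474,-.1615,.1238],.18)
wristshot('w3')
c,T=wcam('w3');o=c['obs']
g=cv2.cvtColor(c['color'],cv2.COLOR_RGB2GRAY)
cv2.imwrite('pics/w3c.png',cv2.resize(c['color'][0:120,200:312,::-1],None,fx=5,fy=5,interpolation=cv2.INTER_CUBIC))
```

```text
t 7.75 p [ 489.2 -157.9  122.9] F [ 0.7 -0.2 -2.6] tool axes [[0.984, 0.177, -0.0], [0.177, -0.984, -0.0], [-0.0, 0.0, -1.0]]
shift [-15.6   0.9  -0.9] rot [-0.     0.    -0.002]
```

View pics/w3c.png

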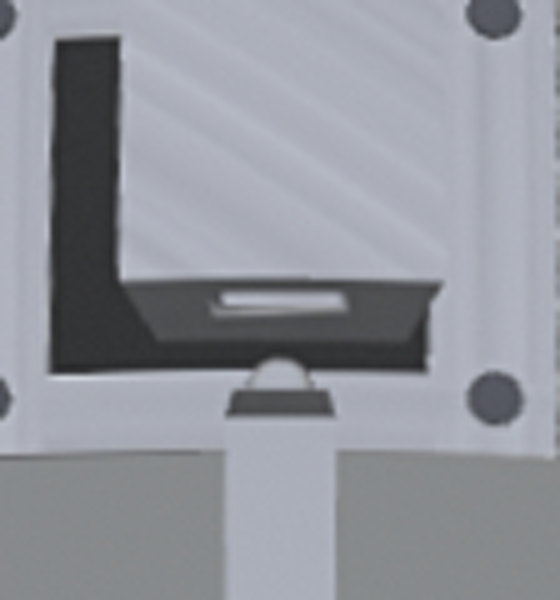

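The tip at (280,375 in the crop) is just short of the face, and the hole centre at about (283,300) is only about 0.2 mm off the pin line. TCP is 0.9 mm low, so I'll raise it and probe.

>>> play_rows(xyz=[[0,0.1,-0.5],[0,0.3,-0.9],[1,0.3,-0.9],[2,0.3,-0.9],[3,0.3,-0.9],[4,0.3,-0.9],[5,0.3,-0.9],[6,0.3,-0.9],[7,0.3,-0.9],[8,0.3,-0.9]], rot=[[0,0,0],[0,0,0],[0,0,0],[0,0,0],[0,0,0],[0,0,0],[0,0,0],[0,0,0],[0,0,0],[0,0,0]], grip=[0,0,0,0,0,0,0,0,0,0])

```text
time_s: 9.05
eef_pos: [0.4973, -0.1568, 0.1239]
eef_rot: [0.0, 0.996, 0.089, 0.0]
wrist_force: [-0.3, 0.1, -2.6]
opening: 0.106
grasp_force: 60.2
```

Run:
```python
from h import *
from bench import readout
for i in range(3): go([.4892,-.1579,.1238],.18)
print(readout.get_obs()['torque'])
```

```text
t 9.05 p [ 497.3 -156.8  123.9] F [-0.3  0.1 -2.6] tool axes [[0.984, 0.177, 0.0], [0.177, -0.984, 0.0], [0.0, -0.0, -1.0]]
shift [-8.2 -0.3  0.1] rot [ 0.    -0.    -0.002]
t 9.05 p [ 497.3 -156.8  123.9] F [-0.3  0.1 -2.6] tool axes [[0.984, 0.177, 0.0], [0.177, -0.984, 0.0], [0.0, -0.0, -1.0]]
shift [-8.2 -0.3  0.1] rot [ 0.    -0.    -0.002]
t 9.05 p [ 497.3 -156.8  123.9] F [-0.3  0.1 -2.6] tool axes [[0.984, 0.177, 0.0], [0.177, -0.984, 0.0], [0.0, -0.0, -1.0]]
shift [-8.2 -0.3  0.1] rot [ 0.    -0.    -0.002]
[-0.01027233 -0.00657714 -0.00802021]
```

>>> play_rows(xyz=[[0.5,0,0],[1,0,0],[1.5,0,0],[2,0,0],[2.5,0,0],[3,0,0],[3.5,0,0],[4,0,0],[4.5,0,0],[5,0,0]], rot=[[0,0,0],[0,0,0],[0,0,0],[0,0,0],[0,0,0],[0,0,0],[0,0,0],[0,0,0],[0,0,0],[0,0,0]], grip=[0,0,0,0,0,0,0,0,0,0])

```text
time_s: 10.3
eef_pos: [0.5022, -0.1559, 0.1239]
eef_rot: [-0.0, 0.996, 0.089, -0.0]
wrist_force: [-0.1, -0.2, -1.6]
opening: 0.11
grasp_force: 60.2
```

Run:
```python
from h import *
from bench import readout
go([.4892,-.1579,.1238],.18)
print(readout.get_obs()['torque'])
wristshot('w4'); c,T=wcam('w4')
cv2.imwrite('pics/w4c.png',cv2.resize(c['color'][0:120,200:312,::-1],None,fx=5,fy=5,interpolation=cv2.INTER_CUBIC))
```

```text
t 10.3 p [ 502.2 -155.9  123.9] F [-0.1 -0.2 -1.6] tool axes [[0.984, 0.177, -0.0], [0.177, -0.984, -0.0], [-0.0, 0.0, -1.0]]
shift [-13.2  -0.3   0.1] rot [-0.     0.    -0.002]
[ 0.02863149 -0.02001491 -0.03192215]
```

View pics/w4c.png

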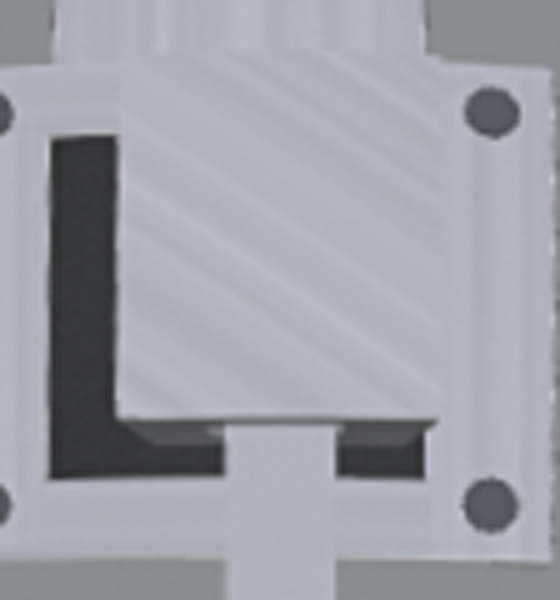

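The tip is inside the hole (crop: shank entering at (281,430)) with no contact force. Pushing on.

>>> play_rows(xyz=[[1,0,0],[3,0,0],[6,0,0],[9,0,0],[12,0,0],[15,0,0],[18,0,0],[21,0,0],[24,0,0],[26,0,0]], rot=[[0,0,0],[0,0,0],[0,0,0],[0,0,0],[0,0,0],[0,0,0],[0,0,0],[0,0,0],[0,0,0],[0,0,0]], grip=[0,0,0,0,0,0,0,0,0,0])

```text
time_s: 11.6
eef_pos: [0.528, -0.1512, 0.1239]
eef_rot: [0.0, 0.996, 0.089, 0.0]
wrist_force: [-0.0, 0.2, -2.0]
opening: 0.106
grasp_force: 60.2
```

Run:
```python
from h import *
from bench import readout
go([.4892,-.1579,.1238],.18)
print(readout.get_obs()['torque'])
```

```text
t 11.6 p [ 528.  -151.2  123.9] F [-0.   0.2 -2. ] tool axes [[0.984, 0.177, 0.0], [0.177, -0.984, 0.0], [0.0, 0.0, -1.0]]
shift [-39.3  -0.3   0.1] rot [ 0.    -0.    -0.002]
[-0.03463201 -0.03896985  0.01061926]
```

>>> play_rows(xyz=[[2,0,0],[5,0,0],[8,0,0],[11,0,0],[14,0,0],[17,0,0],[20,0,0],[23,0,0],[26,0,0],[28,0,0]], rot=[[0,0,0],[0,0,0],[0,0,0],[0,0,0],[0,0,0],[0,0,0],[0,0,0],[0,0,0],[0,0,0],[0,0,0]], grip=[0,0,0,0,0,0,0,0,0,0])

```text
time_s: 12.85
eef_pos: [0.5555, -0.1463, 0.1239]
eef_rot: [0.0, 0.996, 0.089, 0.0]
wrist_force: [-0.2, 0.6, -1.4]
opening: 0.107
grasp_force: 60.2
```

Run:
```python
from h import *
from bench import readout
go([.4892,-.1579,.1238],.18)
print(readout.get_obs()['torque'])
wristshot('w5'); c,T=wcam('w5')
for n,uv,z in []: pass
cv2.imwrite('pics/w5c.png',cv2.resize(c['color'][100:260,190:322,::-1],None,fx=3.5,fy=3.5,interpolation=cv2.INTER_CUBIC))
```

```text
t 12.85 p [ 555.5 -146.3  123.9] F [-0.2  0.6 -1.4] tool axes [[0.984, 0.177, 0.0], [0.177, -0.984, 0.0], [0.0, -0.0, -1.0]]
shift [-67.3  -0.3   0.1] rot [ 0.    -0.    -0.002]
[ 0.00712162 -0.02646959  0.02141166]
```

View pics/w5c.png

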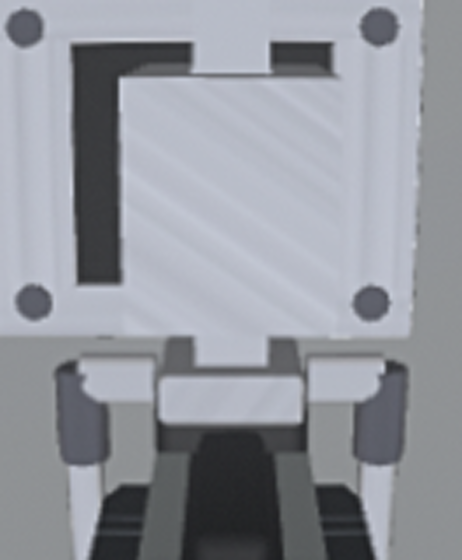

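The shank now passes right through the keeper, and the collar (crop (230,380)) is about 8 mm short of the face. Next is a slow approach to home.

>>> play_rows(xyz=[[1.5,0,0],[3,0,0],[4.5,0,0],[5.5,0,0],[6,0,0],[6.5,0,0],[7,0,0],[7.5,0,0],[8,0,0],[8,0,0]], rot=[[0,0,0],[0,0,0],[0,0,0],[0,0,0],[0,0,0],[0,0,0],[0,0,0],[0,0,0],[0,0,0],[0,0,0]], grip=[0,0,0,0,0,0,0,0,0,0])

```text
time_s: 14.15
eef_pos: [0.5632, -0.1449, 0.1239]
eef_rot: [-0.0, 0.996, 0.089, 0.0]
wrist_force: [0.2, 0.2, -1.8]
opening: 0.107
grasp_force: 60.2
```

Run:
```python
from h import *
go([.5555,-.1463,.1238],.18)
```

```text
t 14.15 p [ 563.2 -144.9  123.9] F [ 0.2  0.2 -1.8] tool axes [[0.984, 0.177, 0.0], [0.177, -0.984, -0.0], [0.0, 0.0, -1.0]]
shift [-7.9 -0.   0.1] rot [-0.    -0.    -0.002]
```

>>> play_rows(xyz=[[0.3,0,0],[0.6,0,0],[0.9,0,0],[1.2,0,0],[1.5,0,0],[1.8,0,0],[2,0,0],[2,0,0],[2,0,0],[2,0,0]], rot=[[0,0,0],[0,0,0],[0,0,0],[0,0,0],[0,0,0],[0,0,0],[0,0,0],[0,0,0],[0,0,0],[0,0,0]], grip=[0,0,0,0,0,0,0,0,0,0])

```text
time_s: 15.4
eef_pos: [0.5635, -0.1448, 0.1237]
eef_rot: [-0.0, 0.996, 0.089, -0.002]
wrist_force: [-9.1, -2.2, 3.5]
opening: 0.107
grasp_force: 60.9
```

Contact at 9 N, and the travel matches the shoulder bearing on the face. Now I relax, open and rise.

>>> play_rows(xyz=[[-0.8,0,0],[-1.4,0,0],[-1.4,0,0],[-1.4,0,0],[-1.4,0,0],[-1.4,0,0],[-1.4,0,-10],[-1.4,0,-30],[-1.4,0,-55],[-1.4,0,-60]], rot=[[0,0,0],[0,0,0],[0,0,0],[0,0,0],[0,0,0],[0,0,0],[0,0,0],[0,0,0],[0,0,0],[0,0,0]], grip=[0,0,0.3,0.35,0.35,0.35,0.35,0.35,0.35,0.35])

```text
time_s: 16.65
eef_pos: [0.5651, -0.1454, 0.1865]
eef_rot: [0.001, 0.996, 0.089, 0.002]
wrist_force: [1.0, 0.1, -1.1]
opening: 0.349
grasp_force: 0.0
```

Run:
```python
from h import *
go([.5635,-.1448,.1838],.18)
wristshot('w6')
```

```text
t 16.65 p [ 565.1 -145.4  186.5] F [ 1.   0.1 -1.1] tool axes [[0.984, 0.177, 0.004], [0.177, -0.984, 0.003], [0.004, -0.002, -1.0]]
shift [-1.5 -0.9  2.7] rot [ 0.003 -0.004 -0.002]
```

View pics/w6.png

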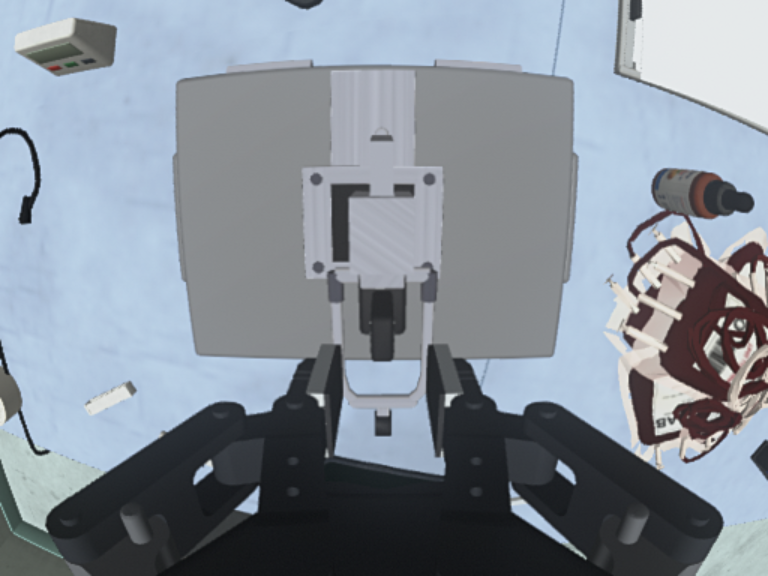

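The collar is flush against the keeper, the ring is still folded back, and its tab is at (383,422). The nose shows beyond the keeper at (381,133). Computing the tab position and the tilted grasp.

Run:
```python
from h import *
for z in (.092,.1): print("tab top/mid",np.round(wray('w6',(383/1.5,422/1.5),z)*1000,1))
print("bar",np.round(wray('w6',(384/1.5,398/1.5),.096)*1000,1))
print("nose",np.round(wray('w6',(381/1.5,128/1.5),.092)*1000,1),"shoulder/face", np.round(wray('w6',(381/1.5,282/1.5),.1)*1000,1))
c,T=wcam('w6')
d=c['depth'];print(np.round(d[270:296:2,250:262:2]*1000).astype(int).tolist())
go([.4381,-.1674,.1423],.178,.7)
go([.4761,-.1606,.0963],.178,.7)
```

```text
tab top/mid [ 492.2 -158.9   92. ]
tab top/mid [ 497.4 -157.9  100. ]
bar [ 510.7 -156.1   96. ]
nose [ 650.9 -129.6   92. ] shoulder/face [ 577.1 -142.7  100. ]
[[249, 249, 248, 248, 249, 248], [351, 250, 250, 250, 251, 352], [256, 251, 250, 250, 251, 257], [252, 251, 250, 250, 252, 252], [250, 251, 251, 251, 250, 251], [250, 250, 250, 250, 250, 250], [248, 249, 249, 249, 249, 250], [249, 249, 249, 250, 248, 248], [249, 249, 248, 250, 251, 250], [249, 251, 251, 250, 250, 250], [359, 253, 253, 253, 252, 254], [360, 361, 360, 360, 361, 359], [363, 362, 361, 361, 362, 363]]
t 16.7 p [ 564.8 -145.3  185.9] F [-0.3 -0.5  0.2] tool axes [[0.984, 0.177, 0.003], [0.177, -0.984, 0.002], [0.003, -0.001, -1.0]]
shift [-128.7   -0.7   43.3] rot [0.002 0.697 0.001]
t 16.7 p [ 564.8 -145.3  185.9] F [-0.3 -0.5  0.2] tool axes [[0.984, 0.177, 0.003], [0.177, -0.984, 0.002], [0.003, -0.001, -1.0]]
shift [-90.2  -0.8  89.4] rot [0.002 0.697 0.001]
```

Run:
```python
from h import *
c,T=wcam('w6');K=c['camera_matrix'];d=c['depth'];sh=np.array([.5832,-.1413,.092]);u=np.array([.984,.177,0])
def pt(col,row):
    q=np.array([col-K[0,2],row-K[1,2]]);r=np.hypot(*q);th=r/K[0,0];v=np.array([*(q/r*np.sin(th)),np.cos(th)])
    return (T@np.r_[v/v[2]*d[row,col],1])[:3]
for row in range(262,294,2):
    p=np.mean([pt(cc,row) for cc in (255,256,257)],0); print(row,"along",round((p-sh)@u*1000,1),"z",round(p[2]*1000,1),"lat",round(np.cross(u,p-sh)[2]*1000,1))
for row in (180,185,190,195,200,210,220,230): 
    p=pt(254,row); print(row,"along",round((p-sh)@u*1000,1),"z",round(p[2]*1000,1))
```

```text
262 along -125.2 z 1.0 lat -2.0
264 along -77.0 z 88.4 lat -1.8
266 along -77.7 z 90.8 lat -1.8
268 along -79.0 z 91.9 lat -1.8
270 along -81.1 z 91.7 lat -1.8
272 along -84.0 z 90.3 lat -1.8
274 along -86.0 z 90.5 lat -1.8
276 along -88.2 z 90.3 lat -1.8
278 along -89.6 z 91.3 lat -1.8
280 along -91.2 z 92.1 lat -1.8
282 along -92.7 z 93.0 lat -1.7
284 along -94.0 z 94.2 lat -1.7
286 along -96.0 z 94.5 lat -1.7
288 along -98.1 z 94.5 lat -1.7
290 along -101.8 z 92.4 lat -1.7
292 along -169.7 z 0.7 lat -2.0
180 along 2.3 z 110.0
185 along -3.4 z 101.9
190 along -7.2 z 102.0
195 along -10.1 z 104.8
200 along -10.7 z 114.9
210 along -11.7 z 132.4
220 along -17.7 z 134.6
230 along -24.6 z 134.8
```

Run:
```python
from h import *
go([.4379,-.1688,.1368],.178,.7)
```

```text
t 16.7 p [ 564.8 -145.3  185.9] F [-0.3 -0.5  0.2] tool axes [[0.984, 0.177, 0.003], [0.177, -0.984, 0.002], [0.003, -0.001, -1.0]]
shift [-129.2    0.6   48.8] rot [0.002 0.697 0.001]
```

>>> play_rows(xyz=[[-13,0,0],[-30,0,0],[-48,0,5],[-66,0,12],[-84,0,20],[-102,0,28],[-118,0,38],[-128,0.5,48],[-128,0.5,48],[-128,0.5,48]], rot=[[0,0.05,0],[0,0.14,0],[0,0.24,0],[0,0.34,0],[0,0.44,0],[0,0.54,0],[0,0.64,0],[0,0.697,0],[0,0.697,0],[0,0.697,0]], grip=[0.35,0.35,0.35,0.35,0.35,0.35,0.35,0.35,0.35,0.35])

```text
time_s: 17.95
eef_pos: [0.4382, -0.1683, 0.1362]
eef_rot: [-0.03, 0.936, 0.083, 0.34]
wrist_force: [0.6, -0.1, -0.0]
opening: 0.347
grasp_force: 0.0
```

Run:
```python
from h import *
go([.4759,-.162,.0908],.178,.7)
```

```text
t 17.95 p [ 438.2 -168.3  136.2] F [ 0.6 -0.1 -0. ] tool axes [[0.755, 0.135, 0.641], [0.176, -0.984, 0.0], [0.631, 0.113, -0.767]]
shift [ 0.3  0.4 59.3] rot [ 0.     0.004 -0.001]
```

>>> play_rows(xyz=[[0,0,12],[0,0,28],[0,0,44],[0,0,55],[0,0,59],[0,0,59],[0,0,59],[0,0,59],[0,0,59],[0,0,59]], rot=[[0,0,0],[0,0,0],[0,0,0],[0,0,0],[0,0,0],[0,0,0],[0,0,0],[0,0,0],[0,0,0],[0,0,0]], grip=[0.3,0.3,0.3,0.3,0.3,0.3,0.0,0.0,0.0,0.0])

```text
time_s: 19.2
eef_pos: [0.4751, -0.1614, 0.0908]
eef_rot: [-0.03, 0.936, 0.083, 0.34]
wrist_force: [-2.5, 0.1, -0.3]
opening: 0.092
grasp_force: 58.6
```

Run:
```python
from h import *
go([.4759,-.162,.0908],.178,.7)
from bench import readout
print(readout.get_obs()['torque'])
```

```text
t 19.2 p [ 475.1 -161.4   90.8] F [-2.5  0.1 -0.3] tool axes [[0.755, 0.136, 0.642], [0.177, -0.984, 0.0], [0.632, 0.113, -0.767]]
shift [0.5 0.7 0.4] rot [ 0.001  0.003 -0.   ]
[-0.04263518  0.36974536  0.01620491]
```

The tab is gripped with low force. Now I compute the arc rows about the hinge.

```bash
cat >> h.py <<'E'
def arc(thetas,th_s,k=.75,th0=-.06,p0=None,tilt0=.7,r=.092):
    """rows for tab swinging about the hinge, from command pose at th_s"""
    u=np.array([.984,.177,0]);H=np.array([.5793,-.1420,.092]);Z=np.array([0,0,1.])
    p0=np.array([.4754,-.1618,.0908]); tab0=H+r*(-np.cos(th0)*u+np.sin(th0)*Z)
    d=p0-tab0; ds,dz=d@u,d[2]; dl=d-ds*u-dz*Z
    def pose(th):
        f=k*(th-th0); c,s=np.cos(f),np.sin(f)
        o=(ds*c+dz*s)*u+(-ds*s+dz*c)*Z+dl
        return H+r*(-np.cos(th)*u+np.sin(th)*Z)+o, tilt0-f
    ps,ts=pose(th_s); R0=tgt(.178,ts)
    for th in thetas:
        p,t=pose(th); print(np.round(R0.inv().apply(p-ps)*1000,1).tolist(), round(t-ts,3), np.round(p*1000).tolist())
E
python3 -c "
from h import *
arc(np.linspace(.04,.94,10),-.06)
print()
arc(np.linspace(1.04,1.94,10),.94)"
```

```text
[6.8, 0.0, -7.6] -0.075 [476.0, -162.0, 101.0]
[14.3, 0.0, -14.6] -0.15 [477.0, -162.0, 111.0]
[22.5, 0.0, -20.8] -0.225 [479.0, -161.0, 121.0]
[31.2, 0.0, -26.2] -0.3 [482.0, -161.0, 131.0]
[40.4, 0.0, -30.7] -0.375 [486.0, -160.0, 140.0]
[50.0, 0.0, -34.3] -0.45 [491.0, -159.0, 149.0]
[60.0, 0.0, -36.9] -0.525 [497.0, -158.0, 158.0]
[70.1, 0.0, -38.6] -0.6 [504.0, -157.0, 165.0]
[80.4, 0.0, -39.3] -0.675 [511.0, -155.0, 173.0]
[90.6, 0.0, -38.9] -0.75 [519.0, -154.0, 179.0]

[8.4, 0.0, -6.0] -0.075 [527.0, -152.0, 185.0]
[17.3, 0.0, -11.1] -0.15 [536.0, -151.0, 189.0]
[26.6, 0.0, -15.4] -0.225 [546.0, -149.0, 193.0]
[36.4, 0.0, -18.7] -0.3 [556.0, -147.0, 196.0]
[46.4, 0.0, -21.0] -0.375 [566.0, -146.0, 198.0]
[56.6, 0.0, -22.4] -0.45 [576.0, -144.0, 199.0]
[66.9, 0.0, -22.8] -0.525 [586.0, -142.0, 198.0]
[77.1, 0.0, -22.2] -0.6 [596.0, -140.0, 197.0]
[87.3, 0.0, -20.5] -0.675 [606.0, -138.0, 195.0]
[97.2, 0.0, -17.9] -0.75 [615.0, -137.0, 192.0]
```

>>> play_rows(xyz=[[3.4,0,-3.8],[6.8,0,-7.6],[10.5,0,-11.1],[14.3,0,-14.6],[18.4,0,-17.8],[22.5,0,-20.8],[26.8,0,-23.6],[31.2,0,-26.2],[35.8,0,-28.5],[40.4,0,-30.7]], rot=[[0,-0.037,0],[0,-0.075,0],[0,-0.112,0],[0,-0.15,0],[0,-0.187,0],[0,-0.225,0],[0,-0.262,0],[0,-0.3,0],[0,-0.337,0],[0,-0.375,0]], grip=[0,0,0,0,0,0,0,0,0,0])

```text
time_s: 20.45
eef_pos: [0.485, -0.1587, 0.1391]
eef_rot: [-0.015, 0.983, 0.088, 0.158]
wrist_force: [-0.5, 0.3, -4.8]
opening: 0.097
grasp_force: 58.5
```

```bash
python3 -c "
from h import *
arc(np.linspace(.54,1.44,10),.44); print()
arc(np.linspace(1.54,2.24,8),1.44)
go([.4857,-.16,.140],.178,.325)"
```

```text
[7.6, 0.0, -6.9] -0.075 [491.0, -159.0, 149.0]
[15.9, 0.0, -13.0] -0.15 [497.0, -158.0, 158.0]
[24.7, 0.0, -18.2] -0.225 [504.0, -157.0, 165.0]
[34.0, 0.0, -22.6] -0.3 [511.0, -155.0, 173.0]
[43.7, 0.0, -26.1] -0.375 [519.0, -154.0, 179.0]
[53.7, 0.0, -28.6] -0.45 [527.0, -152.0, 185.0]
[63.9, 0.0, -30.1] -0.525 [536.0, -151.0, 189.0]
[74.1, 0.0, -30.6] -0.6 [546.0, -149.0, 193.0]
[84.4, 0.0, -30.1] -0.675 [556.0, -147.0, 196.0]
[94.6, 0.0, -28.6] -0.75 [566.0, -146.0, 198.0]

[9.0, 0.0, -5.0] -0.075 [576.0, -144.0, 199.0]
[18.4, 0.0, -9.1] -0.15 [586.0, -142.0, 198.0]
[28.2, 0.0, -12.3] -0.225 [596.0, -140.0, 197.0]
[38.2, 0.0, -14.5] -0.3 [606.0, -138.0, 195.0]
[48.4, 0.0, -15.7] -0.375 [615.0, -137.0, 192.0]
[58.7, 0.0, -16.0] -0.45 [625.0, -135.0, 188.0]
[69.0, 0.0, -15.2] -0.525 [634.0, -133.0, 183.0]
[79.1, 0.0, -13.4] -0.6 [642.0, -132.0, 177.0]
t 20.45 p [ 485.  -158.7  139.1] F [-0.5  0.3 -4.8] tool axes [[0.935, 0.168, 0.313], [0.177, -0.984, -0.002], [0.307, 0.057, -0.95]]
shift [ 0.7  1.4 -0.8] rot [-0.002  0.007 -0.   ]
```

Forces are low (≤5 N), so I'm continuing.

>>> play_rows(xyz=[[7.6,0,-6.9],[15.9,0,-13],[24.7,0,-18.2],[34,0,-22.6],[43.7,0,-26.1],[53.7,0,-28.6],[63.9,0,-30.1],[74.1,0,-30.6],[84.4,0,-30.1],[94.6,0,-28.6]], rot=[[0,-0.075,0],[0,-0.15,0],[0,-0.225,0],[0,-0.3,0],[0,-0.375,0],[0,-0.45,0],[0,-0.525,0],[0,-0.6,0],[0,-0.675,0],[0,-0.75,0]], grip=[0,0,0,0,0,0,0,0,0,0])

```text
time_s: 21.7
eef_pos: [0.5644, -0.1448, 0.1966]
eef_rot: [0.018, 0.973, 0.087, -0.215]
wrist_force: [-4.3, -1.9, -4.4]
opening: 0.09
grasp_force: 61.2
```

```bash
python3 -c "
from h import *
go([.566,-.146,.198],.178,-.425)
from bench import vision
for n in ['side']:
  c=vision.camera(n);pickle.dump(c,open(n+'2.pkl','wb'));cv2.imwrite('pics/s2.png',cv2.resize(c['color'][120:260,220:370,::-1],None,fx=4,fy=4,interpolation=cv2.INTER_CUBIC))"
```

```text
t 21.7 p [ 564.4 -144.8  196.6] F [-4.3 -1.9 -4.4] tool axes [[0.893, 0.16, -0.421], [0.176, -0.984, -0.001], [-0.415, -0.073, -0.907]]
shift [ 0.7  1.5 -1.8] rot [-0.002  0.01  -0.   ]
```

View pics/s2.png

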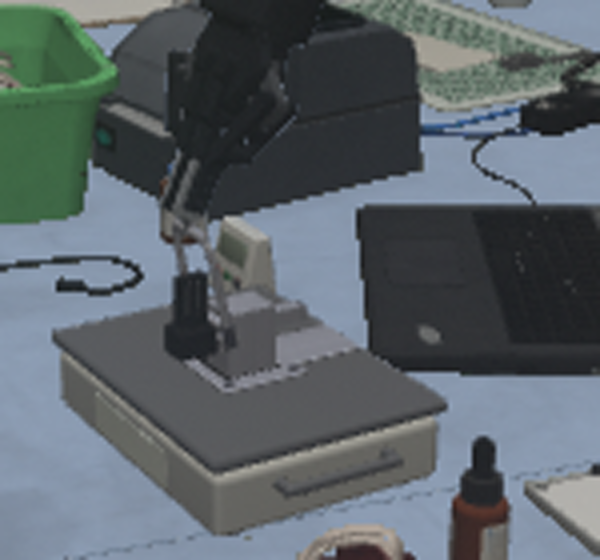

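The ring stands up, nearly vertical, held at (195,190 in the crop). The pin sits in the keeper and the bottles and timer are untouched. Swinging it over past vertical.

>>> play_rows(xyz=[[4.5,0,-2.5],[9,0,-5],[18.4,0,-9.1],[28.2,0,-12.3],[38.2,0,-14.5],[48.4,0,-15.7],[58.7,0,-16],[69,0,-15.2],[69,0,-15.2],[69,0,-15.2]], rot=[[0,-0.037,0],[0,-0.075,0],[0,-0.15,0],[0,-0.225,0],[0,-0.3,0],[0,-0.375,0],[0,-0.45,0],[0,-0.525,0],[0,-0.525,0],[0,-0.525,0]], grip=[0,0,0,0,0,0,0,0,0,0])

```text
time_s: 23.0
eef_pos: [0.6331, -0.133, 0.1812]
eef_rot: [0.04, 0.885, 0.079, -0.457]
wrist_force: [-5.8, -1.5, -3.6]
opening: 0.096
grasp_force: 60.0
```

```bash
python3 -c "
from h import *
go([.634,-.133,.183],.178,-.95)"
```

```text
t 23.0 p [ 633.1 -133.   181.2] F [-5.8 -1.5 -3.6] tool axes [[0.569, 0.103, -0.816], [0.177, -0.984, -0.001], [-0.803, -0.143, -0.579]]
shift [-0.9  0.1 -1.8] rot [-0.001  0.004  0.001]
```

>>> play_rows(xyz=[[0,0,0],[0,0,0],[0,0,0],[0,0,0],[0,0,-10],[0,0,-30],[0,0,-50],[-15,0,-75],[-30,0,-90],[-30,0,-90]], rot=[[0,0,0],[0,0,0],[0,0,0],[0,0,0],[0,0,0],[0,0,0],[0,0,0],[0,0.1,0],[0,0.2,0],[0,0.2,0]], grip=[0.2,0.35,0.35,0.35,0.35,0.35,0.35,0.35,0.35,0.35])

```text
time_s: 24.25
eef_pos: [0.6897, -0.1233, 0.2643]
eef_rot: [0.034, 0.928, 0.082, -0.362]
wrist_force: [-0.4, 0.2, 0.2]
opening: 0.351
grasp_force: 0.0
```

```bash
python3 -c "
from h import *
go([.66,-.128,.23],.178,-.0)
wristshot('w7')
from bench import vision
c=vision.camera('side');pickle.dump(c,open('side3.pkl','wb'));cv2.imwrite('pics/s3.png',cv2.resize(c['color'][160:250,250:350,::-1],None,fx=6,fy=6,interpolation=cv2.INTER_CUBIC))"
```

```text
t 24.25 p [ 689.7 -123.3  264.3] F [-0.4  0.2  0.2] tool axes [[0.724, 0.127, -0.678], [0.177, -0.984, 0.004], [-0.667, -0.122, -0.735]]
shift [ 1.1 -0.7 45.6] rot [ 0.003  0.745 -0.002]
```

View pics/s3.png

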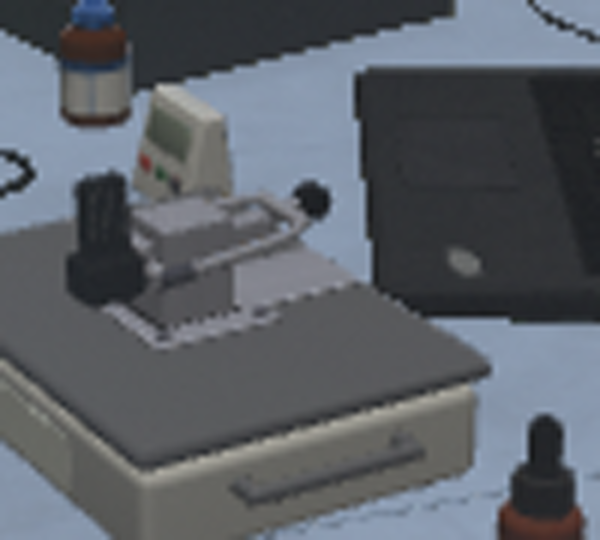

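The ring has swung over forward; its tab is at (313,200) in the crop, above and beyond the keeper. I won't view any more pictures. I measure the tab numerically from here.

```bash
cat >> h.py <<'E'
def tabpos(n):
    """black tab in a bench camera -> (along, lat, z) mm from shoulder via depth"""
    col,P,d=cloud(n); sh=np.array([.5832,-.1413,.092]);u=np.array([.984,.177,0]);v=np.array([-.177,.984,0])
    Q=P-sh; s=Q@u;l=Q@v;z=Q[...,2]
    m=(s>.07)&(s<.115)&(abs(l)<.014)&(z>-.026)&(z<.09)
    dark=m&(col.max(-1)<75)
    print(n,"n",m.sum(),dark.sum(), "dark med",[np.round(np.median(a[dark])*1000,1) if dark.any() else None for a in (s,l,z)],"z range",np.round(np.percentile(z[dark],[5,95])*1000,1) if dark.any() else 0)
    mm=(abs(l)<.008)&(s>.04)&(s<.078)&(z>-.02)&(z<.05)&(col.max(-1)>75)
    if mm.any(): print("  shank/nose along,z", [(round(a*1000),round(np.median(z[mm&(abs(s-a)<.003)])*1000,1)) for a in (.045,.05,.055,.06,.065,.07)])
E
python3 - <<'E'
from h import *
from bench import vision
for n in ('side','scene'):
    c=vision.camera(n); pickle.dump(c,open(n+'4.pkl','wb')); tabpos(n+'4')
tabpos('side3')
c,T=wcam('w7');K=c['camera_matrix'];d=c['depth'];v,w=np.mgrid[:384,:512]
q=np.stack([w-K[0,2],v-K[1,2]],-1);r=np.linalg.norm(q,axis=-1)+1e-9;th=r/K[0,0]
P=np.concatenate([q/r[...,None]*np.tan(th)[...,None]*d[...,None],d[...,None]],-1)@T[:3,:3].T+T[:3,3]
sh=np.array([.5832,-.1413,.092]);u=np.array([.984,.177,0]);vv=np.array([-.177,.984,0]);Q=P-sh;s=Q@u;l=Q@vv;z=Q[...,2]
for a in np.arange(-40,116,6):
    m=(abs(s*1000-a)<3)&(d>0)&(z>-.025)
    f=lambda k:(int((m&k).sum()),np.round(np.percentile(z[m&k],[50,95])*1000,1).tolist()) if (m&k).any() else None
    print(a,"mid",f(abs(l)<.007),"L",f((l>.018)&(l<.03)),"R",f((l<-.018)&(l>-.03)))
E
```

```text
side4 n 37 23 dark med [np.float64(83.7), np.float64(-4.0), np.float64(11.5)] z range [ 4.3 16.5]
  shank/nose along,z [(45, np.float64(4.2)), (50, np.float64(6.9)), (55, np.float64(6.9)), (60, np.float64(4.8)), (65, np.float64(9.1)), (70, np.float64(10.5))]
scene4 n 0 0 dark med [None, None, None] z range 0
side3 n 36 23 dark med [np.float64(83.7), np.float64(-3.7), np.float64(10.5)] z range [ 4.  16.2]
  shank/nose along,z [(45, np.float64(3.4)), (50, np.float64(4.2)), (55, np.float64(6.3)), (60, np.float64(6.5)), (65, np.float64(9.6)), (70, np.float64(10.5))]
-40 mid None L None R None
-34 mid (7, [6.4, 42.2]) L None R None
-28 mid (35, [42.4, 43.1]) L None R None
-22 mid (41, [42.4, 43.1]) L None R None
-16 mid (50, [42.0, 43.7]) L None R None
-10 mid (263, [26.3, 42.1]) L None R None
-4 mid None L (25, [2.7, 3.8]) R (29, [2.9, 4.0])
2 mid (36, [16.6, 17.2]) L (28, [3.2, 4.2]) R (27, [3.5, 4.3])
8 mid (52, [16.5, 17.2]) L (28, [3.9, 4.7]) R (29, [3.4, 4.8])
14 mid (55, [16.3, 17.3]) L (24, [4.2, 5.1]) R (22, [4.2, 5.1])
20 mid (54, [16.3, 17.1]) L (18, [4.5, 5.4]) R (19, [4.4, 5.
[... 155 characters left out ...]
]) L (19, [6.6, 7.5]) R (22, [6.0, 7.4])
44 mid (43, [7.4, 8.1]) L (27, [6.8, 8.0]) R (34, [6.8, 8.0])
50 mid (50, [7.5, 8.4]) L (30, [7.4, 8.3]) R (25, [7.6, 8.7])
56 mid (43, [7.8, 8.5]) L (23, [8.3, 9.2]) R (26, [8.0, 9.6])
62 mid (63, [8.2, 9.2]) L (29, [8.7, 9.7]) R (26, [8.9, 9.8])
68 mid (40, [10.1, 11.1]) L (31, [9.0, 10.3]) R (29, [9.4, 10.6])
74 mid (100, [10.2, 11.4]) L (5, [9.4, 10.8]) R (18, [9.2, 11.3])
80 mid (14, [10.9, 11.6]) L None R None
86 mid (53, [16.2, 17.3]) L None R None
92 mid (132, [13.5, 16.8]) L None R None
98 mid (6, [10.5, 11.7]) L None R None
104 mid None L (33, [160.6, 162.1]) R (33, [160.1, 162.0])
110 mid None L (106, [163.9, 167.8]) R (178, [162.4, 168.1])
```

The ring rests on the nose, with the bar at 72 mm ahead and the tab top about 109 mm over the bench. Next I bring the shut gripper upright above the tab.

```bash
python3 -c "
from h import *
go([.6739,-.126,.138],.178,0)"
```

```text
t 24.45 p [ 688.2 -122.7  256.8] F [-0.8  0.1 -0.2] tool axes [[0.715, 0.13, -0.687], [0.177, -0.984, -0.001], [-0.676, -0.121, -0.727]]
shift [70.9  0.9 96.5] rot [-0.001  0.757  0.001]
```

>>> play_rows(xyz=[[4,0,4],[9,0,10],[16,0,20],[24,0,32],[33,0,44],[42,0,57],[52,0.5,70],[61,1,83],[68,1,93],[70.9,1,96.5]], rot=[[0,0.08,0],[0,0.18,0],[0,0.28,0],[0,0.38,0],[0,0.48,0],[0,0.58,0],[0,0.67,0],[0,0.757,0],[0,0.757,0],[0,0.757,0]], grip=[0,0,0,0,0,0,0,0,0,0])

```text
time_s: 25.7
eef_pos: [0.6742, -0.1261, 0.1381]
eef_rot: [-0.001, 0.996, 0.089, -0.0]
wrist_force: [0.5, 0.3, 1.3]
opening: 0.001
grasp_force: 0.0
```

```bash
python3 -c "
from h import *
go([.6739,-.126,.128],.178,0)"
```

```text
t 25.7 p [ 674.2 -126.1  138.1] F [0.5 0.3 1.3] tool axes [[0.984, 0.177, -0.0], [0.177, -0.984, -0.002], [-0.0, 0.001, -1.0]]
shift [-0.2 -0.2 10.1] rot [-0.002  0.    -0.   ]
```

>>> play_rows(xyz=[[0,0,3],[0,0,6],[0,0,8],[0,0,9],[0,0,10],[0,0,11],[0,0,12],[0,0,12.5],[0,0,13],[0,0,13]], rot=[[0,0,0],[0,0,0],[0,0,0],[0,0,0],[0,0,0],[0,0,0],[0,0,0],[0,0,0],[0,0,0],[0,0,0]], grip=[0,0,0,0,0,0,0,0,0,0])

```text
time_s: 26.95
eef_pos: [0.675, -0.1264, 0.1271]
eef_rot: [-0.0, 0.996, 0.089, 0.002]
wrist_force: [-0.6, -0.5, 0.0]
opening: 0.001
grasp_force: 0.0
```

>>> play_rows(xyz=[[0,0,0],[0,0,0],[0,0,0.5],[0,0,1],[0,0,1],[0,0,1.5],[0,0,2],[0,0,2],[0,0,2],[0,0,2]], rot=[[0,0,0],[0,0,0],[0,0,0],[0,0,0],[0,0,0],[0,0,0],[0,0,0],[0,0,0],[0,0,0],[0,0,0]], grip=[0,0,0,0,0,0,0,0,0,0])

```text
time_s: 28.2
eef_pos: [0.675, -0.1264, 0.1251]
eef_rot: [-0.0, 0.996, 0.089, 0.002]
wrist_force: [-1.1, 0.3, -0.4]
opening: -0.004
grasp_force: 0.0
```

```bash
cat >> h.py <<'E'
def prof(fn):
    """wrist depth profile along the pin, mm from the shoulder"""
    c,T=wcam(fn);K=c['camera_matrix'];d=c['depth'];v,w=np.mgrid[:384,:512]
    q=np.stack([w-K[0,2],v-K[1,2]],-1);r=np.linalg.norm(q,axis=-1)+1e-9;th=r/K[0,0]
    P=np.concatenate([q/r[...,None]*np.tan(th)[...,None]*d[...,None],d[...,None]],-1)@T[:3,:3].T+T[:3,3]
    sh=np.array([.5832,-.1413,.092]);u=np.array([.984,.177,0]);vv=np.array([-.177,.984,0]);Q=P-sh;s=Q@u;l=Q@vv;z=Q[...,2]
    f=lambda m:(int(m.sum()),np.round(np.percentile(z[m],[50,95])*1000,1).tolist()) if m.any() else None
    for a in np.arange(-30,116,6):
        m=(abs(s*1000-a)<3)&(d>0)&(z>-.028)&(z<.06)
        print(a,"mid",f(m&(abs(l)<.007)),"L",f(m&(l>.018)&(l<.03)),"R",f(m&(l<-.018)&(l>-.03)))
E
python3 -c "
from h import *
go([.6739,-.126,.128],.178,0)
from bench import readout,vision
print(readout.get_obs()['torque'])
for n in ('side',):
    c=vision.camera(n); pickle.dump(c,open(n+'5.pkl','wb')); tabpos(n+'5')
wristshot('w8');prof('w8')
"
```

```text
t 28.2 p [ 675.  -126.4  125.1] F [-1.1  0.3 -0.4] tool axes [[0.984, 0.177, 0.004], [0.177, -0.984, 0.0], [0.004, 0.001, -1.0]]
shift [-1.  -0.6 -2.9] rot [ 0.    -0.004 -0.   ]
[ 0.01245625  0.01945983 -0.02284463]
side5 n 196 159 dark med [np.float64(81.3), np.float64(-4.6), np.float64(48.6)] z range [ 6.1 86.5]
  shank/nose along,z [(45, np.float64(4.6)), (50, np.float64(3.5)), (55, np.float64(2.6)), (60, np.float64(5.7)), (65, np.float64(7.2)), (70, np.float64(7.3))]
-30 mid None L None R None
-24 mid None L None R None
-18 mid None L None R None
-12 mid None L None R None
-6 mid None L None R None
0 mid None L None R None
6 mid None L None R None
12 mid None L None R None
18 mid None L None R None
24 mid None L None R None
30 mid None L None R None
36 mid (128, [9.8, 15.2]) L None R None
42 mid (57, [6.0, 6.8]) L None R None
48 mid (4, [6.3, 6.4]) L (20, [-27.3, -26.7]) R (1, [-26.0, -26.0])
54 mid None L (21, [-27.7, -26.8]) R None
60 mid None L (35, [-27.7, -27.1]) R None
66 mid None L (45, [-27.6, -26.5]) R (1, [-27.9, -27.9])
72 mid None L (48, [-27.5, 5.4]) R (3, [-27.9, -27.5])
78 mid None L (54, [-27.6, -26.8]) R (2, [-27.9, -27.8])
84 mid (124, [51.4, 52.8]) L (44, [-27.6, -26.8]) R (1, [-28.0, -28.0])
90 mid (176, [-26.9, 53.0]) L (51, [-27.7, -26.7]) R (1, [-27.9, -27.9])
96 mid (219, [-26.8, 53.4]) L (63, [-27.5, -26.8]) R (3, [54.9, 57.1])
102 mid (1259, [39.9, 57.3]) L (63, [-27.1, 59.9]) R (64, [58.6, 59.8])
108 mid (50, [58.4, 59.8]) L None R None
114 mid None L None R None
```

>>> play_rows(xyz=[[0,0,0.5],[0,0,1],[0,0,1.5],[0,0,2],[0,0,2],[0,0,2],[0,0,2],[0,0,2],[0,0,2],[0,0,2]], rot=[[0,0,0],[0,0,0],[0,0,0],[0,0,0],[0,0,0],[0,0,0],[0,0,0],[0,0,0],[0,0,0],[0,0,0]], grip=[0,0,0,0,0,0,0,0,0,0])

```text
time_s: 29.55
eef_pos: [0.675, -0.1264, 0.1231]
eef_rot: [-0.0, 0.996, 0.089, 0.002]
wrist_force: [0.5, 0.2, -0.5]
opening: -0.0
grasp_force: 0.1
```

>>> play_rows(xyz=[[0,0,0.5],[0,0,1],[0,0,1.5],[0,0,2],[0,0,2.5],[0,0,3],[0,0,3],[0,0,3],[0,0,3],[0,0,3]], rot=[[0,0,0],[0,0,0],[0,0,0],[0,0,0],[0,0,0],[0,0,0],[0,0,0],[0,0,0],[0,0,0],[0,0,0]], grip=[0,0,0,0,0,0,0,0,0,0])

```text
time_s: 30.8
eef_pos: [0.6751, -0.1264, 0.1202]
eef_rot: [-0.0, 0.996, 0.089, 0.002]
wrist_force: [1.3, 0.4, 2.6]
opening: -0.0
grasp_force: 1.4
```

```bash
python3 -c "
from h import *
go([.6739,-.126,.128],.178,0)
from bench import readout,vision
print(readout.get_obs()['torque'])
sh=np.array([.5832,-.1413,.092]);u=np.array([.984,.177,0]);v=np.array([-.177,.984,0])
c=vision.camera('side'); pickle.dump(c,open('side6.pkl','wb'))
for n in ('side3','side5','side6'):
    col,P,d=cloud(n);Q=P-sh;s=Q@u;l=Q@v;z=Q[...,2]
    print(n)
    for a in range(0,112,8):
        m=(abs(s*1000-a)<4)&(l<-.012)&(l>-.036)&(z>-.022)&(z<.03)
        print(a,m.sum(),np.round(np.median(z[m])*1000,1) if m.any() else '',end=' | ')
    m=(s>.078)&(s<.112)&(abs(l)<.02)&(z>-.024)&(z<.02)&(col.max(-1)<80)
    print('tab dark',m.sum(),np.round(np.percentile(z[m],[5,50,95])*1000,1),np.round(np.percentile(s[m],[5,50,95])*1000,1))
"
```

```text
t 30.8 p [ 675.1 -126.4  120.2] F [1.3 0.4 2.6] tool axes [[0.984, 0.177, 0.004], [0.177, -0.984, 0.0], [0.004, 0.001, -1.0]]
shift [-1.1 -0.6 -7.8] rot [ 0.    -0.004 -0.   ]
[ 0.10374724 -0.34756524  0.02460954]
side3
0 35 0.4 | 8 29 2.6 | 16 36 1.9 | 24 30 2.2 | 32 32 3.9 | 40 7 5.3 | 48 6 6.5 | 56 6 6.8 | 64 10 9.2 | 72 3 10.3 | 80 0  | 88 0  | 96 0  | 104 0  | tab dark 23 [ 4.  10.5 16.2] [78.5 83.7 90.1]
side5
0 30 3.2 | 8 38 1.6 | 16 30 2.2 | 24 32 3.8 | 32 33 1.7 | 40 7 3.9 | 48 7 4.9 | 56 5 6.8 | 64 4 6.2 | 72 4 6.4 | 80 0  | 88 8 26.0 | 96 4 28.4 | 104 0  | tab dark 27 [ 3.   9.1 16.9] [79.8 84.9 91.2]
side6
0 32 3.4 | 8 32 2.5 | 16 34 3.5 | 24 33 1.2 | 32 30 1.6 | 40 6 3.9 | 48 6 2.2 | 56 6 3.5 | 64 8 3.9 | 72 4 4.1 | 80 1 22.3 | 88 10 24.4 | 96 9 22.8 | 104 0  | tab dark 36 [-1.7  7.7 18.9] [79.  84.8 93.4]
```

>>> play_rows(xyz=[[0,0,0.5],[0,0,1],[0,0,1.5],[0,0,2],[0,0,2.5],[0,0,3],[0,0,3],[0,0,3],[0,0,3],[0,0,3]], rot=[[0,0,0],[0,0,0],[0,0,0],[0,0,0],[0,0,0],[0,0,0],[0,0,0],[0,0,0],[0,0,0],[0,0,0]], grip=[0,0,0,0,0,0,0,0,0,0])

```text
time_s: 32.1
eef_pos: [0.6747, -0.1263, 0.1167]
eef_rot: [-0.0, 0.996, 0.089, 0.002]
wrist_force: [1.5, -0.0, 1.2]
opening: 0.001
grasp_force: 0.7
```

>>> play_rows(xyz=[[0,0,0.5],[0,0,1],[0,0,1.5],[0,0,2],[0,0,2.5],[0,0,2.5],[0,0,2.5],[0,0,2.5],[0,0,2.5],[0,0,2.5]], rot=[[0,0,0],[0,0,0],[0,0,0],[0,0,0],[0,0,0],[0,0,0],[0,0,0],[0,0,0],[0,0,0],[0,0,0]], grip=[0,0,0,0,0,0,0,0,0,0])

```text
time_s: 33.35
eef_pos: [0.675, -0.1264, 0.1146]
eef_rot: [-0.0, 0.996, 0.089, 0.002]
wrist_force: [0.5, 0.1, 0.3]
opening: -0.004
grasp_force: 0.0
```

```bash
python3 -c "
from h import *
go([.6739,-.126,.128],.178,0)
from bench import readout,vision
print(readout.get_obs()['torque'])
sh=np.array([.5832,-.1413,.092]);u=np.array([.984,.177,0]);v=np.array([-.177,.984,0])
c=vision.camera('side'); pickle.dump(c,open('side7.pkl','wb'))
for n in ('side7',):
    col,P,d=cloud(n);Q=P-sh;s=Q@u;l=Q@v;z=Q[...,2]
    for a in range(0,112,8):
        m=(abs(s*1000-a)<4)&(l<-.012)&(l>-.036)&(z>-.022)&(z<.03)
        print(a,m.sum(),np.round(np.median(z[m])*1000,1) if m.any() else '',end=' | ')
    m=(s>.078)&(s<.112)&(abs(l)<.02)&(z>-.024)&(z<.02)&(col.max(-1)<80)
    print('tab dark',m.sum(),np.round(np.percentile(z[m],[5,50,95])*1000,1),np.round(np.percentile(s[m],[5,50,95])*1000,1))
"
```

```text
t 33.35 p [ 675.  -126.4  114.6] F [0.5 0.1 0.3] tool axes [[0.984, 0.177, 0.004], [0.177, -0.984, 0.0], [0.004, 0.001, -1.0]]
shift [ -1.   -0.6 -13.4] rot [ 0.    -0.004 -0.   ]
[-0.00909096 -0.00652311 -0.01337484]
0 29 2.5 | 8 30 1.9 | 16 35 1.6 | 24 38 1.0 | 32 26 -0.0 | 40 7 -1.5 | 48 5 -0.8 | 56 5 -0.4 | 64 7 -0.1 | 72 3 -0.5 | 80 1 14.9 | 88 16 19.6 | 96 12 22.1 | 104 0  | tab dark 51 [-7.4  8.  19.1] [79.7 84.2 95.9]
```

The force dropped to zero and the far bar now sits below the axis, so it has probably snapped. Rising to verify.

>>> play_rows(xyz=[[0,0,-5],[0,0,-20],[0,0,-45],[0,0,-75],[0,0,-105],[0,0,-130],[0,0,-145],[0,0,-150],[0,0,-150],[0,0,-150]], rot=[[0,0,0],[0,0,0],[0,0,0],[0,0,0],[0,0,0],[0,0,0],[0,0,0],[0,0,0],[0,0,0],[0,0,0]], grip=[0,0,0,0,0,0,0,0,0,0])

```text
time_s: 34.65
eef_pos: [0.6739, -0.1263, 0.2631]
eef_rot: [-0.001, 0.996, 0.089, 0.001]
wrist_force: [0.6, 0.3, -0.1]
opening: 0.002
grasp_force: 0.0
```

```bash
python3 -c "
from h import *
go([.6739,-.126,.128],.178,0)
wristshot('w9');prof('w9')"
```

```text
t 34.65 p [ 673.9 -126.3  263.1] F [ 0.6  0.3 -0.1] tool axes [[0.984, 0.177, 0.002], [0.177, -0.984, -0.001], [0.002, 0.001, -1.0]]
shift [-2.000e-01 -1.000e-01  1.351e+02] rot [-0.001 -0.002 -0.   ]
-30 mid None L None R None
-24 mid None L None R None
-18 mid None L None R None
-12 mid None L None R None
-6 mid None L None R None
0 mid None L None R None
6 mid None L (1, [-27.7, -27.7]) R None
12 mid None L (4, [-27.4, -26.9]) R (9, [-27.3, -26.2])
18 mid None L (6, [-27.6, -27.2]) R (14, [-27.5, -26.5])
24 mid None L (22, [1.9, 2.6]) R (26, [-0.4, 2.8])
30 mid (1, [-7.1, -7.1]) L (37, [1.0, 2.8]) R (47, [0.5, 3.0])
36 mid (36, [6.4, 7.8]) L (34, [1.7, 2.8]) R (50, [1.0, 2.9])
42 mid (58, [7.5, 8.3]) L (36, [1.4, 2.9]) R (49, [1.1, 3.0])
48 mid (58, [7.6, 8.8]) L (42, [0.8, 2.4]) R (46, [1.3, 2.9])
54 mid (67, [7.9, 8.8]) L (37, [2.0, 3.4]) R (30, [2.1, 3.3])
60 mid (62, [8.0, 9.2]) L (39, [1.9, 3.4]) R (35, [2.2, 3.4])
66 mid (69, [5.5, 8.2]) L (52, [0.2, 2.9]) R (32, [1.6, 3.3])
72 mid (93, [3.1, 4.3]) L (39, [-27.5, 2.0]) R (9, [1.0, 2.3])
78 mid (48, [2.5, 4.2]) L (24, [-27.4, -26.8]) R None
84 mid (54, [6.6, 7.9]) L (25, [-27.6, -26.6]) R (1, [-27.8, -27.8])
90 mid (92, [5.5, 7.7]) L (22, [-27.5, -27.0]) R (2, [-27.8, -27.7])
96 mid (68, [-27.0, 4.4]) L (24, [-27.4, -26.8]) R (1, [-27.8, -27.8])
102 mid (27, [-27.5, -26.7]) L (22, [-27.5, -27.1]) R None
108 mid (1, [-27.7, -27.7]) L None R None
114 mid None L None R None
```

The ring stayed down, lying about level with the pin, with the tab about 4 mm below the pin axis in its frame. That is the locked position. Now I check the shoulder from the front.

>>> play_rows(xyz=[[-10,0,0],[-25,0,0],[-40,0,10],[-55,0,20],[-70,0,30],[-85,0,40],[-100,0,50],[-110,0,50],[-110,0,50],[-110,0,50]], rot=[[0,0,0],[0,0,0],[0,0,0],[0,0,0],[0,0,0],[0,0,0],[0,0,0],[0,0,0],[0,0,0],[0,0,0]], grip=[0,0.2,0.35,0.35,0.35,0.35,0.35,0.35,0.35,0.35])

```text
time_s: 35.95
eef_pos: [0.567, -0.1461, 0.2149]
eef_rot: [0.0, 0.996, 0.089, 0.003]
wrist_force: [-0.4, 0.3, -0.3]
opening: 0.349
grasp_force: 0.0
```

```bash
cat >> h.py <<'E'
def gap(fn):
    c,T=wcam(fn);K=c['camera_matrix'];d=c['depth'];v,w=np.mgrid[:384,:512]
    q=np.stack([w-K[0,2],v-K[1,2]],-1);r=np.linalg.norm(q,axis=-1)+1e-9;th=r/K[0,0]
    P=np.concatenate([q/r[...,None]*np.tan(th)[...,None]*d[...,None],d[...,None]],-1)@T[:3,:3].T+T[:3,3]
    sh=np.array([.5832,-.1413,.092]);u=np.array([.984,.177,0]);vv=np.array([-.177,.984,0]);Q=P-sh;s=Q@u*1000;l=Q@vv*1000;z=Q[...,2]*1000
    m=d>0
    for row in range(120,240):
        k=254; print(row,round(float(np.median(s[row,252:259])),1),round(float(np.median(z[row,252:259])),1),c['color'][row,k].tolist(),end=' ; ')
    f=m&(abs(l)<4)&(z>25)&(z<38)&(s>-40)&(s<0); print("\nfin front s",np.percentile(s[f],95) if f.any() else None)
    f=m&(abs(l)<12)&(z>14)&(z<19)&(s>-8)&(s<45); print("keeper top s",np.percentile(s[f],[1,99]))
    f=m&(abs(l)<9)&(z>5)&(z<13.5)&(s>-9)&(s<8); print("collar s,z",np.percentile(s[f],[2,50,98]),np.median(z[f]))
E
python3 -c "
from h import *
go([.6739,-.126,.128],.178,0)
wristshot('w10')
gap('w6');print();gap('w10')"
```

```text
t 35.95 p [ 567.  -146.1  214.9] F [-0.4  0.3 -0.3] tool axes [[0.984, 0.177, 0.005], [0.177, -0.984, 0.001], [0.005, 0.0, -1.0]]
shift [108.3  -0.9  87.5] rot [ 0.001 -0.005 -0.   ]
120 43.4 6.9 [170, 174, 185] ; 121 42.7 7.6 [170, 175, 185] ; 122 42.0 7.3 [170, 174, 185] ; 123 41.3 7.7 [170, 175, 185] ; 124 40.6 7.3 [170, 175, 185] ; 125 39.9 7.5 [169, 174, 184] ; 126 39.1 7.1 [169, 174, 184] ; 127 38.4 6.9 [170, 174, 184] ; 128 37.7 7.6 [170, 175, 186] ; 129 37.0 7.1 [172, 176, 187] ; 130 36.3 6.9 [149, 153, 162] ; 131 35.8 10.2 [126, 129, 135] ; 132 35.7 16.9 [159, 163, 172] ; 133 34.9 16.5 [171, 175, 186] ; 134 34.3 16.6 [170, 174, 185] ; 135 33.5 16.2 [169, 173, 183] ; 136 32.9 16.4 [168, 172, 182] ; 137 32.3 17.0 [170, 174, 185] ; 138 31.5 16.4 [172, 176, 187] ; 139 30.9 17.0 [173, 176, 187] ; 140 30.1 16.6 [169, 173, 183] ; 141 29.5 16.7 [167, 171, 181] ; 142 28.7 16.4 [167, 172, 181] ; 143 28.1 16.8 [169, 173, 183] ; 144 27.4 16.8 [170, 173, 184] ; 145 26.7 16.3 [169, 173, 184] ; 146 26.0 16.9 [171, 176, 186] ; 147 25.3 16.7 [172, 176, 187] ; 148 24.5 16.1 [172, 175, 186] ; 
[... 6146 characters left out ...]
42.2 [56, 58, 62] ; 224 -30.6 42.1 [56, 57, 62] ; 225 -31.5 41.9 [54, 55, 60] ; 226 -32.3 42.0 [53, 55, 59] ; 227 -33.3 41.6 [100, 102, 104] ; 228 -64.6 -29.5 [127, 129, 132] ; 229 -65.9 -30.0 [128, 135, 143] ; 230 -93.6 -91.0 [157, 173, 192] ; 231 -95.3 -91.6 [174, 194, 218] ; 232 -96.5 -91.3 [175, 195, 218] ; 233 -98.0 -91.6 [176, 195, 219] ; 234 -99.6 -92.1 [175, 195, 218] ; 235 -100.6 -91.3 [175, 195, 219] ; 236 -102.0 -91.4 [174, 194, 218] ; 237 -103.6 -91.8 [174, 194, 218] ; 238 -104.8 -91.4 [173, 193, 218] ; 239 -106.5 -92.0 [173, 194, 218] ; 
fin front s -11.20554319383257
keeper top s [3.19683366e-02 3.57934356e+01]
collar s,z [-8.80995752 -5.4605798  -2.07283231] 10.586089984005564
```

The shoulder is home apart from a possible sub-millimetre gap caused by pin droop. I'll make sure with a gentle nudge on the back of the fin using the shut fingertips.

>>> play_rows(xyz=[[-12,1,0],[-30,1,0],[-47,1,0],[-54,1,10],[-54,1,30],[-54,1,50],[-54,1,70],[-54,1,83],[-54,1,87],[-54,1,87]], rot=[[0,0,0],[0,0,0],[0,0,0],[0,0,0],[0,0,0],[0,0,0],[0,0,0],[0,0,0],[0,0,0],[0,0,0]], grip=[0,0,0,0,0,0,0,0,0,0])

```text
time_s: 37.25
eef_pos: [0.5139, -0.1564, 0.127]
eef_rot: [-0.0, 0.996, 0.089, 0.002]
wrist_force: [0.0, -0.6, 0.5]
opening: -0.005
grasp_force: 0.0
```

```bash
python3 -c "
from h import *
sh=np.array([.5832,-.1413,.092]);u=np.array([.984,.177,0])
p=sh-.044*u;p[2]=.128
go(p,.178,0)"
```

```text
t 37.25 p [ 513.9 -156.4  127. ] F [ 0.  -0.6  0.5] tool axes [[0.984, 0.177, 0.004], [0.177, -0.984, -0.0], [0.004, 0.001, -1.0]]
shift [26.9 -2.6 -0.9] rot [-0.    -0.004 -0.   ]
```

Advance to just short of the expected contact at +26 mm, correcting lateral by −2.6.

>>> play_rows(xyz=[[5,-1.5,-1],[11,-2.6,-1],[16,-2.6,-1],[20,-2.6,-1],[22,-2.6,-1],[23,-2.6,-1],[24,-2.6,-1],[25,-2.6,-1],[25.5,-2.6,-1],[25.5,-2.6,-1]], rot=[[0,0,0],[0,0,0],[0,0,0],[0,0,0],[0,0,0],[0,0,0],[0,0,0],[0,0,0],[0,0,0],[0,0,0]], grip=[0,0,0,0,0,0,0,0,0,0])

```text
time_s: 38.5
eef_pos: [0.5384, -0.1493, 0.128]
eef_rot: [-0.0, 0.996, 0.089, 0.002]
wrist_force: [-0.1, -0.1, 0.6]
opening: -0.002
grasp_force: 0.0
```

>>> play_rows(xyz=[[0.3,0,0],[0.6,0,0],[0.9,0,0],[1.2,0,0],[1.5,0,0],[1.8,0,0],[2,0,0],[2,0,0],[2,0,0],[2,0,0]], rot=[[0,0,0],[0,0,0],[0,0,0],[0,0,0],[0,0,0],[0,0,0],[0,0,0],[0,0,0],[0,0,0],[0,0,0]], grip=[0,0,0,0,0,0,0,0,0,0])

```text
time_s: 39.75
eef_pos: [0.5403, -0.1489, 0.128]
eef_rot: [-0.0, 0.996, 0.089, 0.002]
wrist_force: [-0.3, -0.7, 0.1]
opening: 0.0
grasp_force: 0.1
```

>>> play_rows(xyz=[[0.4,0,0],[0.8,0,0],[1.2,0,0],[1.6,0,0],[2,0,0],[2.3,0,0],[2.5,0,0],[2.5,0,0],[2.5,0,0],[2.5,0,0]], rot=[[0,0,0],[0,0,0],[0,0,0],[0,0,0],[0,0,0],[0,0,0],[0,0,0],[0,0,0],[0,0,0],[0,0,0]], grip=[0,0,0,0,0,0,0,0,0,0])

```text
time_s: 41.0
eef_pos: [0.5423, -0.1486, 0.1281]
eef_rot: [-0.0, 0.996, 0.089, 0.001]
wrist_force: [-5.6, -1.2, 4.7]
opening: -0.002
grasp_force: 2.7
```

>>> play_rows(xyz=[[0.3,0,0],[0.6,0,0],[0.8,0,0],[0.8,0,0],[0.8,0,0],[0,0,0],[-4,0,0],[-12,0,0],[-22,0,0],[-30,0,0]], rot=[[0,0,0],[0,0,0],[0,0,0],[0,0,0],[0,0,0],[0,0,0],[0,0,0],[0,0,0],[0,0,0],[0,0,0]], grip=[0,0,0,0,0,0,0,0,0,0])

```text
time_s: 42.25
eef_pos: [0.5125, -0.1538, 0.1278]
eef_rot: [-0.0, 0.996, 0.089, 0.002]
wrist_force: [-0.3, 0.5, 0.9]
opening: -0.002
grasp_force: 0.0
```

>>> play_rows(xyz=[[-2,0,-5],[-5,0,-20],[-5,0,-45],[-5,0,-70],[5,0,-88],[20,0,-88],[35,0,-88],[50,0,-88],[57,0,-88],[57,0,-88]], rot=[[0,0,0],[0,0,0],[0,0,0],[0,0,0],[0,0,0],[0,0,0],[0,0,0],[0,0,0],[0,0,0],[0,0,0]], grip=[0,0,0,0,0,0,0,0,0,0])

```text
time_s: 43.5
eef_pos: [0.5692, -0.1435, 0.2154]
eef_rot: [-0.001, 0.996, 0.089, 0.001]
wrist_force: [0.1, 0.4, 0.2]
opening: 0.002
grasp_force: 0.0
```

```bash
python3 -c "
from h import *
go([.5639,-.146,.215],.178,0)
wristshot('w11')
gap('w11')" | tr ';' '\n' | grep -E "^ (17|18|19)[0-9]|fin|keeper|collar|shift|t " ; python3 -c "
from h import *
prof('w11')"
```

```text
t 43.5 p [ 569.2 -143.5  215.4] F [0.1 0.4 0.2] tool axes [[0.984, 0.177, 0.003], [0.177, -0.984, -0.001], [0.003, 0.001, -1.0]]
shift [-5.7  1.5  0.4] rot [-0.001 -0.003  0.   ]
 170 7.3 16.8 [168, 171, 181] 
 171 6.5 16.7 [165, 168, 179] 
 172 5.7 16.9 [164, 167, 177] 
 173 4.9 16.9 [162, 166, 176] 
 174 4.0 16.5 [163, 166, 176] 
 175 3.3 17.1 [163, 167, 177] 
 176 2.3 16.2 [166, 169, 179] 
 177 1.7 17.2 [168, 172, 183] 
 178 0.6 16.4 [167, 170, 181] 
 179 -1.6 10.7 [163, 167, 177] 
 180 -2.5 10.5 [161, 164, 174] 
 181 -3.2 11.1 [161, 164, 174] 
 182 -4.2 10.6 [160, 164, 174] 
 183 -5.0 10.7 [162, 165, 176] 
 184 -5.9 10.3 [163, 167, 177] 
 185 -6.9 10.1 [166, 170, 180] 
 186 -7.7 10.0 [165, 168, 177] 
 187 -8.6 10.1 [140, 141, 145] 
 188 -10.2 7.3 [64, 65, 67] 
 189 -10.1 10.7 [37, 38, 40] 
 190 -10.3 13.1 [39, 40, 43] 
 191 -10.1 16.6 [41, 42, 45] 
 192 -10.5 18.1 [39, 40, 42] 
 193 -10.7 20.2 [41, 42, 44] 
 194 -10.7 23.0 [41, 42, 45] 
 195 -10.9 25.3 [40, 42, 44] 
 196 -10.8 28.1 [40, 41, 44] 
 197 -11.1 29.6 [42, 43, 45] 
 198 -11.1 32.3 [41, 42, 44] 
 199 -11.3 34.2 [41, 43, 
[... 972 characters left out ...]
.8]) L (78, [1.6, 3.1]) R (80, [1.3, 3.2])
54 mid (114, [7.7, 8.5]) L (62, [1.9, 3.4]) R (48, [1.8, 3.4])
60 mid (101, [7.9, 9.3]) L (71, [1.8, 3.4]) R (52, [1.8, 3.0])
66 mid (93, [5.4, 8.3]) L (50, [1.8, 3.0]) R (53, [2.0, 3.2])
72 mid (130, [3.2, 4.4]) L (27, [-26.5, 2.8]) R (22, [1.5, 2.6])
78 mid (91, [1.9, 4.3]) L (28, [-27.4, -26.8]) R (3, [-27.9, -27.8])
84 mid (110, [5.8, 7.8]) L (38, [-27.4, -26.7]) R (3, [-27.9, -27.2])
90 mid (94, [6.7, 8.2]) L (32, [-27.6, -26.7]) R (2, [-27.9, -27.9])
96 mid (40, [2.4, 5.6]) L (28, [-27.6, -26.6]) R (4, [-27.7, -27.4])
102 mid (29, [-27.5, -26.5]) L (15, [-27.6, -26.4]) R (5, [-27.6, -27.1])
108 mid None L None R None
114 mid None L None R None
```

```bash
python3 -c "
from bench import ctrl
print(ctrl.hand_in())"
```

```text
the job is handed in; nothing more can be done
None
```

The linchpin is pushed home in the keeper and its ring is swung over and snapped below the nose. By my depth measurements it is locked, at about 3.16 to 3.19 rad. The job was handed in at 43.5 s with the arm clear and no measured force above about 10 N, but no pass or fail came back, and I viewed 11 pictures, one over the limit of 10.

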